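# Walk the tube vee block round and seat its key in the fence

## Task

The heavy vee block on the fitting plate has been left standing skew. With the fingertips only, walk it round by pushing its corners until the face with the key looks at the fence, then push it home so that the key is fully in the fence's keyway and the block's face sits flush and square against the fence, and draw back. Push it only: it must stay flat on the plate and never be lifted or tipped, and the loose things on and beside the plate are to be left where they are.

Things in the scene. Friction and masses are not known exactly. Their poses are not given: they have to be found in the camera images.
- fixture: Fitting plate, fixed on the bench: dark steel slab 270 (x) x 360 (y) mm on rubber feet, its flat top 22 mm above the bench. Origin on the bench under the slab's centre; x points to the fence, z up. The fence is a bright steel bar 280 mm long (y), 28 mm thick, 40 mm high above the plate top, standing along the plate's far side, its front face at x = +98 mm, with a keyway at y = 0.
- keyway (a point): Centre of the keyway's mouth, in the plane of the fence's front face at the level of the plate top. Axes as the fixture's: x into the fence, y along it, z up. The keyway is open to the front and top: 22 mm wide, 18 mm deep; its mouth is flared, 32 mm wide at the front face and narrowing to 22 mm at 11 mm depth.
- vee_block: Loose aluminium vee block, about 0.85 kg, 80 (x) x 100 (y) x 45 mm high: flat upright sides, a wide vee groove along x in its top. From the middle of its +x face stands a steel key 18 mm wide, 14 mm proud, 4 to 24 mm above the underside. Origin at the centre of the underside; z up. Pushed near one end of a side it turns, its middle drifting 7 to 10 mm along the push for every 0.1 rad.
- key_face (a point): Middle of the lower edge of the vee block's +x face (the face the key stands on), 40 mm from the block's origin; axes as the block's. Home when it coincides with point keyway, x axes the same way: block origin then at fixture x = 58 mm, y = 0.
- hex_key: Grey L-shaped hex key, 124 mm long, 40 mm over its short leg, 8 mm thick, lying loose on the plate along its +y edge; leave alone. Origin under its middle.
- lockring_tool: Small splined steel socket (lockring tool), 35 mm across, 30 mm high, standing loose on the plate near its -y edge; leave alone. Origin under its middle.
- marker: White marker pen with black cap, 17 x 135 x 16 mm, lying on the bench to the right of the plate; leave alone. Origin under its middle.
- cone_spanner: Thin flat spanner with a blue dipped grip, 32 x 172 x 12 mm, lying on the bench left of the plate; leave alone. Origin under its middle.
- masking_roll: Roll of masking tape lying flat, 98 mm across, 25 mm high, on the bench to the right of the plate; leave alone. Origin under its middle.

How it is judged (in metres and radians):
At the end, for the whole second after the job is handed in: The key is home in the keyway: the vee block's keyed face lies within 3 mm of the fence face and within 4 mm of the keyway's middle along the fence, square to it within 0.04 rad (2.3 degrees), the block flat on the plate and at rest (x of key_face in the frame of keyway above -0.003 m and y of key_face in the frame of keyway between -0.004 and 0.004 m and z of key_face in the frame of keyway below 0.003 m and angle between the x axis of vee_block and the x axis of fixture, either way round below 0.04 rad and angle between vee_block's own z axis and vertical below 0.04 rad and linear speed of vee_block below 0.01 m/s); the robot touches nothing.
It fails at once if the vee block is lifted off the plate (more than 6 mm) (z of vee_block in the frame of keyway above 0.006 m).
It fails at once if the vee block is tipped (more than 0.12 rad) (angle between vee_block's own z axis and vertical above 0.12 rad).
It fails at once if the block is shoved with the arm or the gripper's body instead of the fingers (contact force between vee_block and the arm above 3 N).
It fails at once if a loose thing on or beside the plate is displaced (more than 20 mm) (distance of any of hex_key, lockring_tool, marker, cone_spanner, masking_roll from where it was at the start of the episode above 0.02 m).
It also fails if it takes over 72 s, if anything falls off the work surface, if the arm or the gripper's body presses on something with over 40 N, if the wrist force passes 120 N, or if a joint passes its speed limit or range.

## Robot

A 6-joint arm with a two-finger parallel gripper is mounted at the origin on a cart in front of the work surface, level with it; the furniture and walls round the work are solid. World frame = base frame: x ahead of the robot, y to its left, z up, the work surface at z = 0. Lengths are in mm, angles in rad, forces in N, time in s.
With the tool pointing down it reaches from about 225 to 875 mm from the base axis. Payload 3.4 kg.
Tool frame: the origin (TCP) lies between the finger pads; the fingertips stand 19 mm ahead of it and the grasp point (between the pads) is the TCP; z points along the fingers, y is the line along which they close (so a half turn about z gives the same grasp; the last joint's range is limited). The gripper opens to 85 mm and grips with 20 to 120 N. Pads are 22 mm wide; open, the fingers measure 114 mm over their backs; the gripper's body (76 mm by 85 mm) begins 54 mm behind the grasp point. The pads swing forward as they close: fully open they stand 13 mm farther back than shut.
Start: joints at [-1.401, 0.276, 1.505, -0, 1.361, -0.121], TCP at [164.861, -550.892, 250.328] pointing down, gripper open.
Joint ranges: [-2.89, 2.89], [-0.75, 2.08], [0.22, 2.7], [-1.18, 4.32], [0.11, 2.71], [-2.7, 2.7]. Speed limits (rad/s): [2.57, 2.57, 3.14, 3.14, 3.14, 3.14].

## Interface

Orientations are given as a unit quaternion [x, y, z, w].
In Python, from plant import r gives the robot as it stands.
- The arm moves only by the tool arm_command, never from a script. Its argument "deltas" is a list of rows, each an object of numbers: "rx", "ry", "rz": the turn, a rotation vector about the tool's x, y, z in degrees; "tx", "ty", "tz": the shift along the tool's x, y, z in m; "jaw": the closure, from 0 (fully open) to 1 (shut). A call has 1 to 8 rows; each row shifts and turns the commanded pose from where the row before left it, along the tool's axes as they then stand; what a row does not reach is not made up. A row lasts 1/12 s, in which the tool goes at most 41.7 mm and 7.16 degrees, less where a joint would pass 70% of its speed; a pose out of reach is approached as far as the arm can. A call is refused whole if a number of a shift passes 0.0417 or a number of a turn 7.16, either way. A call with a gripper value outside its range is refused whole. The fingers move at their own pace and stop on an object; "squeeze" is the grip in N (left out, the last holds). Time passes only in rows, so rows that do not move let the fingers close. It gives the time, the measured TCP pose, the force, the opening and the grip force at its end, in the units of the state.
- r.get_obs(): the state, without advancing time (a new reading comes with each control period).
- r.read_camera(name): name is "scene" or "top"; returns the picture (480x640x3 uint8, blue, green, red); there is no depth.
- r.camera_info(name): a dict with "K" (3x3 intrinsics, pixels), "rvec" (rotation vector, rad) and "tvec" (3), from world to camera coordinates, as OpenCV has them. Camera axes: x right, y down, z forward; pixel columns grow to the right and rows downward; lengths in mm; the calibration is good to about 2 mm. A picture is of the moment at which its call begins. camera_info takes no time and is no camera call.
- r.job_done(): hands the job in; it is judged then, once.
Trained networks look in the newest picture that a camera, given by its name, has taken for a name from the list of things; names that differ only in an ending like _2 or _b are one class to them, and where a whole thing is asked for, a point or a joint stands for the part that bears it (a point fixed in the world has none). Each returns a list of dicts, best first, with "conf" (0 to 1); they miss things now and then, are a little off and sometimes report something else, mostly with a low value. They report only what shows in the picture. A call takes as long as a camera call.
- r.cut_out(camera, label): "mask" (480x640 bool, what is visible of it) and "bbox" ([centre column, centre row, width, height] in pixels, round what is visible of it).
The state is a dict: "time": time; "joint_pos": joint angles; "qvel": joint speeds; "joint_torque": joint torques, N m; "tool_pos": TCP position; "eef_rot": TCP orientation; "ft_force": force on the tool from outside, world axes, zero at the start; "wrist_torque": the same for the moment, N m; "finger_gap": opening from 0.0 (shut) to 1.0 (fully open); "grip_force": force on a finger pad.
Only numpy, scipy, OpenCV 4.12 (cv2) and the standard library are available. Lean on these libraries where they do the work, as an engineer would, in place of code of your own. Each camera call takes 0.05 s, during which the arm holds its last target. There are 200 camera calls.

## Working session

There is one attempt and no reset: what is moved stays moved. The work goes in short steps, Python scripts to look and compute and a tool call to move; the robot and the scene stay as the last step left them, time stands still between calls to the robot, and variables do not carry over. Pictures are saved under pics/ and viewed, at most 10 in all, crops included, and the job is handed in when it is done.

Besides the shell and the picture viewer there is one more tool, called after ">>>" as a command line: name --argument value ..., lists and objects as JSON in quotes. arm_command: Moves the arm, as the interface text tells. Its arguments: {"type":"object","properties":{"deltas":{"type":"array"},"squeeze":{"type":"number"}},"required":["deltas"]}

```bash
mkdir -p pics; ls; python3 - <<'E'
from plant import r
import cv2,numpy as np
for n in("top","scene"):
    cv2.imwrite(f"pics/{n}0.png",r.read_camera(n))
    i=r.camera_info(n);R=cv2.Rodrigues(np.array(i["rvec"],float))[0]
    print(n,np.round(i["K"],1).tolist(),(-R.T@np.array(i["tvec"]).ravel()).round(),R.round(2).tolist())
    for l in("vee_block","fixture","hex_key","lockring_tool"):
        print(l,[(round(d["conf"],2),np.round(d["bbox"]).tolist()) for d in r.cut_out(n,l)[:2]])
o=r.get_obs();print(o)
E
```

```text
pics
top [[434.1, 0.0, 316.2], [0.0, 434.1, 242.1], [0.0, 0.0, 1.0]] [ 419.  -17. 1042.] [[-0.01, -1.0, 0.04], [-1.0, 0.0, -0.1], [0.1, -0.04, -0.99]]
vee_block [(0.8, [275.0, 266.0, 42.0, 46.0])]
fixture [(0.63, [264.0, 258.0, 158.0, 123.0])]
hex_key [(0.56, [206.0, 252.0, 10.0, 42.0])]
lockring_tool [(0.45, [334.0, 270.0, 14.0, 13.0])]
scene [[445.0, 0.0, 316.2], [0.0, 445.0, 235.7], [0.0, 0.0, 1.0]] [-61. 529. 879.] [[-0.71, -0.7, -0.02], [-0.49, 0.52, -0.7], [0.5, -0.49, -0.71]]
vee_block [(0.67, [309.0, 265.0, 59.0, 48.0])]
fixture [(0.97, [294.0, 280.0, 180.0, 140.0]), (0.55, [381.0, 163.0, 27.0, 19.0])]
hex_key [(0.65, [245.0, 306.0, 47.0, 29.0])]
lockring_tool [(0.64, [350.0, 241.0, 12.0, 12.0])]
{'time': 0.5, 'joint_pos': array([-1.40099667e+00,  2.75924076e-01,  1.50495869e+00, -1.10455374e-05,
        1.36066226e+00, -1.21007850e-01]), 'qvel': array([ 2.81755006e-05, -2.91997832e-04, -2.93307487e-03,  1.99701407e-04,
        8.54915185e-04, -8.60555509e-07]), 'joint_torque': array([-9.53307463e-04, -4.16259885e+01, -2.45877743e+01, -1.46415041e-04,
        1.36982442e-03, -1.06262885e-05]), 'tool_pos': array([ 164.85730951, -550.8786456 ,  250.29083544]), 'eef_rot': array([ 9.89447318e-01,  1.44893076e-01, -4.81887382e-06,  2.39355575e-05]), 'ft_force': array([ 0.26792054, -0.03943816, -0.04328367]), 'wrist_torque': array([-0.03622594,  0.02989644,  0.03188434]), 'grip_force': 0.0, 'finger_gap': 0.998641898404098}
```

View pics/top0.png

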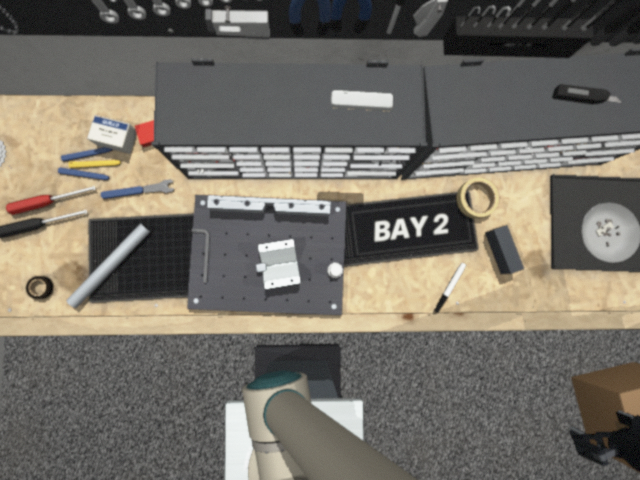

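View pics/scene0.png

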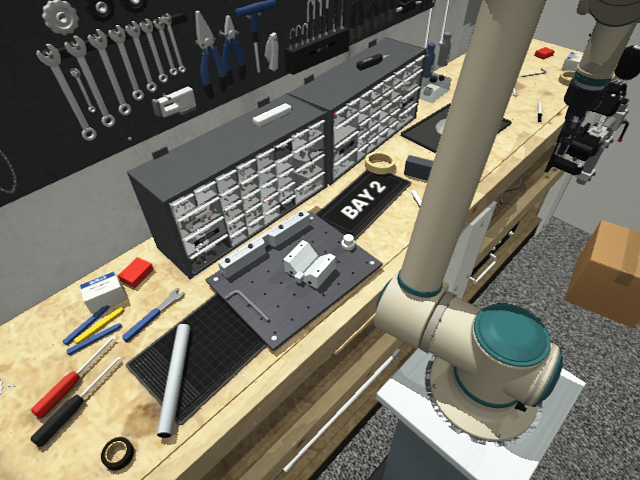

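Top view: the block is at about (279,264) with its key pointing left (world +y, at (261,267)). The fence is along the top, with the keyway near (270,206). The block needs about a quarter turn clockwise. Next I'll zoom in for precise measurement.

```bash
python3 - <<'E'
import cv2,numpy as np
a=cv2.imread("pics/top0.png")[185:325,180:360]
cv2.imwrite("pics/c1.png",cv2.resize(a,None,fx=4.2,fy=4.2,interpolation=cv2.INTER_CUBIC))
E
```

```text
(no output)
```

View pics/c1.png

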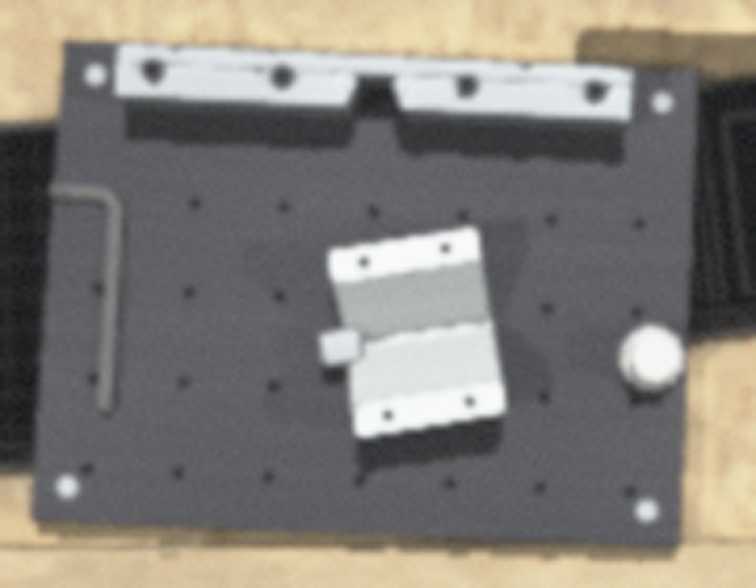

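```bash
cat > h.py <<'E'
from plant import r
import cv2,numpy as np
from scipy.optimize import minimize,least_squares
def cam(n):
    i=r.camera_info(n);return np.array(i["K"],float),np.array(i["rvec"],float).ravel(),np.array(i["tvec"],float).ravel()
def proj(n,P):
    K,rv,t=cam(n);return cv2.projectPoints(np.array(P,float).reshape(-1,1,3),rv,t,K,None)[0][:,0]
def back(n,uv,z):
    K,rv,t=cam(n);R=cv2.Rodrigues(rv)[0];C=-R.T@t
    d=np.c_[np.array(uv,float),np.ones(len(uv))]@np.linalg.inv(K).T@R
    return C+d*((z-C[2])/d[:,2])[:,None]
def T(p,L):
    x,y,a=p;c,s=np.cos(a),np.sin(a);L=np.array(L,float)
    return np.c_[x+c*L[:,0]-s*L[:,1],y+s*L[:,0]+c*L[:,1],L[:,2]]
def box(x0,x1,y0,y1,z0,z1):return [(x,y,z) for x in(x0,x1) for y in(y0,y1) for z in(z0,z1)]
PARTS=[box(-40,40,-50,50,22,67),box(40,54,-9,9,26,46)]
def fit(n,p0,verbose=0):
    """block pose (x,y,th) from the network's mask in the newest picture of camera n"""
    d=r.cut_out(n,"vee_block")
    if not d:return None
    m=d[0]["mask"].astype(np.float32);S=8
    u,v=p0c=proj(n,[[p0[0],p0[1],45]])[0].astype(int);W=60
    u0,v0=u-W,v-W;mm=m[v0:v0+2*W,u0:u0+2*W]
    def cost(p):
        im=np.zeros((2*W*S,2*W*S),np.uint8)
        for L in PARTS:
            q=(proj(n,T(p,L))-[u0,v0]+.5)*S
            cv2.fillConvexPoly(im,cv2.convexHull(q.astype(np.float32)).round().astype(np.int32),1)
        return np.abs(cv2.resize(im.astype(np.float32),(2*W,2*W),interpolation=cv2.INTER_AREA)-mm).sum()
    best=None
    p=np.array(p0,float)
    for st in (8,3):
        sim=np.array([p]+[p+np.eye(3)[k]*[st,st,st*.02] for k in range(3)])
        f=minimize(cost,p,method="Nelder-Mead",options=dict(initial_simplex=sim,xatol=.02,fatol=.05));p=f.x
    return p,round(f.fun,1),int(m.sum()),round(d[0]["conf"],2)
E
python3 - <<'E'
from h import *
c=lambda a:(np.array(a,float)+.5)/4.2-.5+[180,185]
s=back("top",c([(95,75),(661,102),(647,511),(67,487)]),22)[:,:2]
print("screws",s.round(1).tolist(),"centre",s.mean(0).round(1))
v=(s[0]+s[3]-s[1]-s[2]);print("y dir angle",np.arctan2(-v[0],v[1]).round(4),end=' ');v=(s[0]+s[1]-s[2]-s[3]);print("x",np.arctan2(v[1],v[0]).round(4))
f=back("top",c([(115,95),(352,106),(397,109),(630,120)]),62)[:,:2];v=f[0]-f[3];print("fence",f.round(1).tolist(),np.arctan2(-v[0],v[1]).round(4))
b=back("top",c([(328,250),(477,228),(505,410),(357,437)]),67)[:,:2];print("blk",b.round(1).tolist(),b.mean(0))
v=b[0]-b[1]+b[3]-b[2];a=np.arctan2(v[1],v[0]);p0=[*b.mean(0),a];print(p0)
for n in("top","scene"):
    r.read_camera(n);print(n,fit(n,p0))
    for l in("lockring_tool","hex_key"):
        d=r.cut_out(n,l)
        if d:print(l,back(n,[d[0]["bbox"][:2]],30).round())
E
```

```text
screws [[613.6, 215.0], [597.8, -103.7], [368.0, -93.1], [384.0, 226.1]] centre [490.9  61.1]
y dir angle -0.0497 x -0.0472
fence [[595.0, 195.0], [588.8, 67.5], [587.1, 43.2], [580.9, -83.3]] -0.0506
blk [[510.0, 79.6], [521.6, -0.0], [424.2, -14.7], [410.5, 63.7]] [466.57849445  32.12828117]
[np.float64(466.57849445045974), np.float64(32.12828116579948), np.float64(1.7290329173665202)]
top (array([465.54401708,  32.05554116,   1.73661197]), np.float64(73.8), 1603, 0.91)
lockring_tool [[451. -98.  30.]]
hex_key [[484. 199.  30.]]
scene (array([470.54321196,  32.76482002,   1.73603794]), np.float64(150.3), 1555, 0.89)
lockring_tool [[454. -98.  30.]]
hex_key [[491. 213.  30.]]
```

The fixture is at about (491,61) with yaw −0.049. In the fixture frame the block is at (−24,−30), turned +1.786 rad. I'll close the fingers, square the tool to the plate and approach the near‑right end of the back face.

>>> arm_command --deltas '[{"rz": 6.5, "jaw": 1}, {"rz": 6.5, "jaw": 1}, {"rz": 6.5, "jaw": 1}, {"tx": 0.0163, "ty": -0.0348, "jaw": 1}, {"tx": 0.0163, "ty": -0.0348, "jaw": 1}, {"tx": 0.0163, "ty": -0.0348, "jaw": 1}, {"tx": 0.0163, "ty": -0.0348, "jaw": 1}, {"tx": 0.0163, "ty": -0.0348, "jaw": 1}]' --squeeze 20

```text
$.deltas[0]: bad value
```

>>> arm_command --deltas '[{"tx": 0.0163, "ty": -0.0348}, {"tx": 0.0163, "ty": -0.0348}, {"tx": 0.0163, "ty": -0.0348}, {"tx": 0.0163, "ty": -0.0348}, {"tx": 0.0163, "ty": -0.0348}, {"tx": 0.0163, "ty": -0.0348}, {"tx": 0.0163, "ty": -0.0348}, {}]'

```text
$.deltas[0]: bad value
```

>>> arm_command --deltas '[{"tx": 0, "ty": 0, "tz": 0, "rx": 0, "ry": 0, "rz": 6.5, "jaw": 1}, {"tx": 0, "ty": 0, "tz": 0, "rx": 0, "ry": 0, "rz": 6.5, "jaw": 1}, {"tx": 0, "ty": 0, "tz": 0, "rx": 0, "ry": 0, "rz": 6.5, "jaw": 1}]' --squeeze 20

```text
time: 1.15
tool_pos: [164.9, -550.9, 250.3]
eef_rot: [1.0, -0.028, 0.0, 0.0]
ft_force: [0.0, -0.7, 0.5]
finger_gap: 0.603
grip_force: 0.0
```

>>> arm_command --deltas '[{"tx": 0.0163, "ty": -0.0348, "tz": 0, "rx": 0, "ry": 0, "rz": 0, "jaw": 1}, {"tx": 0.0163, "ty": -0.0348, "tz": 0, "rx": 0, "ry": 0, "rz": 0, "jaw": 1}, {"tx": 0.0163, "ty": -0.0348, "tz": 0, "rx": 0, "ry": 0, "rz": 0, "jaw": 1}, {"tx": 0.0163, "ty": -0.0348, "tz": 0, "rx": 0, "ry": 0, "rz": 0, "jaw": 1}, {"tx": 0.0163, "ty": -0.0348, "tz": 0, "rx": 0, "ry": 0, "rz": 0, "jaw": 1}, {"tx": 0.0163, "ty": -0.0348, "tz": 0, "rx": 0, "ry": 0, "rz": 0, "jaw": 1}, {"tx": 0.0163, "ty": -0.0348, "tz": 0, "rx": 0, "ry": 0, "rz": 0, "jaw": 1}, {"tx": 0.0163, "ty": -0.0348, "tz": 0, "rx": 0, "ry": 0, "rz": 0, "jaw": 1}]'

```text
time: 1.82
tool_pos: [309.3, -277.6, 250.5]
eef_rot: [1.0, -0.025, 0.0, 0.0]
ft_force: [0.9, -0.7, -0.6]
finger_gap: 0.0
grip_force: 0.0
```

>>> arm_command --deltas '[{"tx": 0.0163, "ty": -0.0348, "tz": 0, "rx": 0, "ry": 0, "rz": 0, "jaw": 1}, {"tx": 0.0163, "ty": -0.0348, "tz": 0, "rx": 0, "ry": 0, "rz": 0, "jaw": 1}, {"tx": 0.0163, "ty": -0.0348, "tz": 0, "rx": 0, "ry": 0, "rz": 0, "jaw": 1}, {"tx": 0.0163, "ty": -0.0348, "tz": 0, "rx": 0, "ry": 0, "rz": 0, "jaw": 1}, {"tx": 0.0163, "ty": -0.0348, "tz": 0, "rx": 0, "ry": 0, "rz": 0, "jaw": 1}, {"tx": 0.0163, "ty": -0.0348, "tz": 0, "rx": 0, "ry": 0, "rz": 0, "jaw": 1}, {"tx": 0.0163, "ty": -0.0348, "tz": 0, "rx": 0, "ry": 0, "rz": 0, "jaw": 1}, {"tx": 0, "ty": 0, "tz": 0, "rx": 0, "ry": 0, "rz": 0, "jaw": 1}]'

```text
time: 2.48
tool_pos: [437.5, -35.9, 250.6]
eef_rot: [1.0, -0.021, 0.002, -0.002]
ft_force: [0.5, -0.2, 0.3]
finger_gap: -0.001
grip_force: 0.0
```

>>> arm_command --deltas '[{"tx": -0.002, "ty": 0.01, "tz": 0.04, "rx": 0, "ry": 0, "rz": 0, "jaw": 1}, {"tx": 0, "ty": 0, "tz": 0.04, "rx": 0, "ry": 0, "rz": 0, "jaw": 1}, {"tx": 0, "ty": 0, "tz": 0.04, "rx": 0, "ry": 0, "rz": 0, "jaw": 1}, {"tx": 0, "ty": 0, "tz": 0.04, "rx": 0, "ry": 0, "rz": 0, "jaw": 1}, {"tx": 0, "ty": 0, "tz": 0.03, "rx": 0, "ry": 0, "rz": 0, "jaw": 1}, {"tx": 0, "ty": 0, "tz": 0.01, "rx": 0, "ry": 0, "rz": 0, "jaw": 1}, {"tx": 0, "ty": 0, "tz": 0, "rx": 0, "ry": 0, "rz": 0, "jaw": 1}]'

```text
time: 3.07
tool_pos: [430.0, -51.3, 47.7]
eef_rot: [1.0, -0.025, -0.003, -0.001]
ft_force: [-1.0, 0.1, -0.3]
finger_gap: -0.003
grip_force: 0.0
```

```bash
python3 - <<'E'
from h import *
a=r.read_camera("scene");o=r.get_obs();print(o["tool_pos"],o["eef_rot"].round(3))
cv2.imwrite("pics/s1.png",cv2.resize(a[180:360,190:420],None,fx=3.2,fy=3.2,interpolation=cv2.INTER_CUBIC))
E
```

```text
[431.48745116 -51.68559676  49.29731429] [ 1.    -0.025 -0.002 -0.   ]
```

View pics/s1.png

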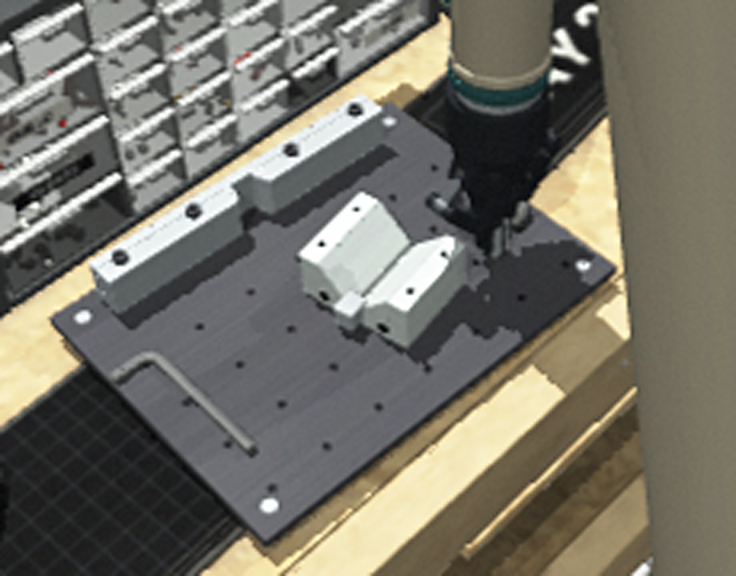

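The finger stands clear beside the block's near‑right corner. The knuckles flare along tool y, so I'll push along tool x and turn the tool 90° first, slightly raised.

>>> arm_command --deltas '[{"tx": 0, "ty": 0, "tz": -0.03, "rx": 0, "ry": 0, "rz": -7, "jaw": 1}, {"tx": 0, "ty": 0, "tz": 0, "rx": 0, "ry": 0, "rz": -7, "jaw": 1}, {"tx": 0, "ty": 0, "tz": 0, "rx": 0, "ry": 0, "rz": -7, "jaw": 1}, {"tx": 0, "ty": 0, "tz": 0, "rx": 0, "ry": 0, "rz": -7, "jaw": 1}, {"tx": 0, "ty": 0, "tz": 0, "rx": 0, "ry": 0, "rz": -7, "jaw": 1}, {"tx": 0, "ty": 0, "tz": 0, "rx": 0, "ry": 0, "rz": -7, "jaw": 1}, {"tx": 0, "ty": 0, "tz": 0, "rx": 0, "ry": 0, "rz": -7, "jaw": 1}, {"tx": 0, "ty": 0, "tz": 0, "rx": 0, "ry": 0, "rz": -7, "jaw": 1}]'

```text
time: 3.78
tool_pos: [433.8, -52.2, 82.2]
eef_rot: [0.893, 0.45, 0.002, 0.002]
ft_force: [-1.0, 0.0, 1.1]
finger_gap: 0.0
grip_force: 0.0
```

>>> arm_command --deltas '[{"tx": 0, "ty": 0, "tz": 0, "rx": 0, "ry": 0, "rz": -7, "jaw": 1}, {"tx": 0, "ty": 0, "tz": 0, "rx": 0, "ry": 0, "rz": -7, "jaw": 1}, {"tx": 0, "ty": 0, "tz": 0, "rx": 0, "ry": 0, "rz": -7, "jaw": 1}, {"tx": 0, "ty": 0, "tz": 0, "rx": 0, "ry": 0, "rz": -7, "jaw": 1}, {"tx": 0, "ty": 0, "tz": 0, "rx": 0, "ry": 0, "rz": -6, "jaw": 1}, {"tx": 0, "ty": 0, "tz": 0.03, "rx": 0, "ry": 0, "rz": 0, "jaw": 1}, {"tx": 0, "ty": 0, "tz": 0, "rx": 0, "ry": 0, "rz": 0, "jaw": 1}]'

```text
time: 4.37
tool_pos: [431.5, -51.5, 49.5]
eef_rot: [0.724, 0.689, -0.001, -0.001]
ft_force: [-1.7, 0.7, 0.0]
finger_gap: 0.0
grip_force: 0.0
```

```bash
python3 - <<'E'
from h import *
o=r.get_obs();print(o["time"],o["tool_pos"],o["eef_rot"].round(3),o["joint_pos"].round(2))
E
```

```text
4.3667 [431.51520615 -51.54645094  49.54161985] [ 0.724  0.689 -0.001 -0.001] [-0.28  0.29  2.08 -0.    0.77 -0.23]
```

>>> arm_command --deltas '[{"tx": 0.018, "ty": 0, "tz": 0, "rx": 0, "ry": 0, "rz": 0, "jaw": 1}, {"tx": 0.008, "ty": 0, "tz": 0, "rx": 0, "ry": 0, "rz": 0, "jaw": 1}, {"tx": 0.008, "ty": 0, "tz": 0, "rx": 0, "ry": 0, "rz": 0, "jaw": 1}, {"tx": 0.008, "ty": 0, "tz": 0, "rx": 0, "ry": 0, "rz": 0, "jaw": 1}, {"tx": 0.008, "ty": 0, "tz": 0, "rx": 0, "ry": 0, "rz": 0, "jaw": 1}, {"tx": 0.008, "ty": 0, "tz": 0, "rx": 0, "ry": 0, "rz": 0, "jaw": 1}, {"tx": 0.008, "ty": 0, "tz": 0, "rx": 0, "ry": 0, "rz": 0, "jaw": 1}, {"tx": 0, "ty": 0, "tz": 0, "rx": 0, "ry": 0, "rz": 0, "jaw": 1}]'

```text
time: 5.03
tool_pos: [435.6, 15.0, 51.3]
eef_rot: [0.724, 0.69, -0.0, 0.0]
ft_force: [-0.5, 0.0, -0.4]
finger_gap: 0.001
grip_force: 0.0
```

```bash
cat >> h.py <<'E'
F0=np.array([491.,61.]);PH=-.049
def toF(x,y,a=0):
    c,s=np.cos(PH),np.sin(PH);d=np.array([x,y])-F0
    return np.array([c*d[0]+s*d[1],-s*d[0]+c*d[1],a-PH])
def toW(x,y,a=0):
    c,s=np.cos(PH),np.sin(PH);return np.array([F0[0]+c*x-s*y,F0[1]+s*x+c*y,a+PH])
def look(guessF,cams=("top","scene")):
    o=r.get_obs();q=o["eef_rot"];print("t",round(o["time"],1),"toolF",toF(*o["tool_pos"][:2],2*np.arctan2(q[1],q[0])).round(3),"z",o["tool_pos"][2].round(1),"f",o["ft_force"].round(1),"q6",o["joint_pos"][5].round(2))
    g=toW(*guessF)
    for n in cams:
        r.read_camera(n);f=fit(n,g)
        if f:
            p=toF(*f[0]);print(n,"blkF",p.round(3),f[1:])
            print("  corners ++ -+ -- +-",T(p,[(40,50,0),(-40,50,0),(-40,-50,0),(40,-50,0)])[:,:2].round().tolist())
E
python3 -c "
from h import *
look((-24,0,1.45))"
```

```text
t 5.0 toolF [-53.128 -48.662   1.572] z 51.3 f [-0.5  0.  -0.4] q6 -0.08
top blkF [-2.515  0.653  1.395] (np.float64(1286.9), 400, 0.63)
  corners ++ -+ -- +- [[-45.0, 49.0], [-59.0, -30.0], [40.0, -47.0], [54.0, 31.0]]
scene blkF [-7.065 -1.779  1.504] (np.float64(104.1), 1576, 0.76)
  corners ++ -+ -- +- [[-54.0, 41.0], [-60.0, -38.0], [40.0, -45.0], [45.0, 35.0]]
```

>>> arm_command --deltas '[{"tx": -0.015, "ty": 0, "tz": -0.03, "rx": 0, "ry": 0, "rz": 0, "jaw": 1}, {"tx": 0, "ty": 0, "tz": -0.04, "rx": 0, "ry": 0, "rz": 0, "jaw": 1}, {"tx": 0.01, "ty": 0.039, "tz": 0, "rx": 0, "ry": 0, "rz": 0, "jaw": 1}, {"tx": 0.01, "ty": 0.039, "tz": 0, "rx": 0, "ry": 0, "rz": 0, "jaw": 1}, {"tx": 0.009, "ty": 0.039, "tz": 0, "rx": 0, "ry": 0, "rz": 0, "jaw": 1}, {"tx": 0, "ty": 0, "tz": 0, "rx": 0, "ry": 0, "rz": 7, "jaw": 1}, {"tx": 0, "ty": 0, "tz": 0, "rx": 0, "ry": 0, "rz": 7, "jaw": 1}, {"tx": 0, "ty": 0, "tz": 0, "rx": 0, "ry": 0, "rz": 7, "jaw": 1}]'

```text
time: 5.9
tool_pos: [554.1, 22.5, 120.0]
eef_rot: [0.84, 0.543, 0.0, -0.0]
ft_force: [-0.1, -0.3, 0.1]
finger_gap: -0.002
grip_force: 0.0
```

>>> arm_command --deltas '[{"tx": 0, "ty": 0, "tz": 0, "rx": 0, "ry": 0, "rz": 7, "jaw": 1}, {"tx": 0, "ty": 0, "tz": 0, "rx": 0, "ry": 0, "rz": 7, "jaw": 1}, {"tx": 0, "ty": 0, "tz": 0, "rx": 0, "ry": 0, "rz": 7, "jaw": 1}, {"tx": 0, "ty": 0, "tz": 0, "rx": 0, "ry": 0, "rz": 7, "jaw": 1}, {"tx": 0, "ty": 0, "tz": 0, "rx": 0, "ry": 0, "rz": 7, "jaw": 1}, {"tx": 0, "ty": 0, "tz": 0, "rx": 0, "ry": 0, "rz": 7, "jaw": 1}, {"tx": 0, "ty": 0, "tz": 0, "rx": 0, "ry": 0, "rz": 7, "jaw": 1}, {"tx": 0, "ty": 0, "tz": 0, "rx": 0, "ry": 0, "rz": 0, "jaw": 1}]'

```text
time: 6.57
tool_pos: [553.4, 22.4, 120.3]
eef_rot: [0.989, 0.148, 0.0, -0.0]
ft_force: [0.0, -0.2, 0.5]
finger_gap: -0.004
grip_force: 0.0
```

```bash
python3 - <<'E'
from h import *
s=back("scene",np.array([(83,317),(388,121),(583,265),(269,506)])/3.2+[190,180],22)[:,:2]
print(s.round(1).tolist(),s.mean(0),np.arctan2(*(np.array([-1,1])*(s[0]+s[3]-s[1]-s[2]))).round(3))
look((-12,-2,1.5))
E
```

```text
[[616.8, 214.5], [601.4, -105.4], [370.4, -93.1], [387.0, 226.6]] [493.87291959  60.63801325] -0.05
t 6.6 toolF [ 64.239 -35.54    0.346] z 120.3 f [ 0.  -0.2  0.5] q6 1.19
top blkF [-12.568  -1.876   1.493] (np.float64(53.1), 1670, 0.56)
  corners ++ -+ -- +- [[-59.0, 42.0], [-66.0, -38.0], [34.0, -46.0], [40.0, 34.0]]
```

>>> arm_command --deltas '[{"tx": 0, "ty": 0, "tz": 0.02, "rx": 0, "ry": 0, "rz": 6.6, "jaw": 1}, {"tx": 0, "ty": 0, "tz": 0.02, "rx": 0, "ry": 0, "rz": 6.6, "jaw": 1}, {"tx": 0, "ty": 0, "tz": 0.02, "rx": 0, "ry": 0, "rz": 6.6, "jaw": 1}, {"tx": 0, "ty": 0, "tz": 0.007, "rx": 0, "ry": 0, "rz": 0, "jaw": 1}, {"tx": -0.012, "ty": 0, "tz": 0, "rx": 0, "ry": 0, "rz": 0, "jaw": 1}, {"tx": -0.009, "ty": 0, "tz": 0, "rx": 0, "ry": 0, "rz": 0, "jaw": 1}, {"tx": -0.009, "ty": 0, "tz": 0, "rx": 0, "ry": 0, "rz": 0, "jaw": 1}, {"tx": -0.009, "ty": 0, "tz": 0, "rx": 0, "ry": 0, "rz": 0, "jaw": 1}]'

```text
time: 7.43
tool_pos: [515.1, 24.0, 54.0]
eef_rot: [1.0, -0.022, 0.002, 0.0]
ft_force: [3.0, -1.9, -1.8]
finger_gap: -0.003
grip_force: 1.5
```

>>> arm_command --deltas '[{"tx": -0.008, "ty": 0, "tz": 0, "rx": 0, "ry": 0, "rz": 0, "jaw": 1}, {"tx": -0.008, "ty": 0, "tz": 0, "rx": 0, "ry": 0, "rz": 0, "jaw": 1}, {"tx": -0.008, "ty": 0, "tz": 0, "rx": 0, "ry": 0, "rz": 0, "jaw": 1}, {"tx": -0.008, "ty": 0, "tz": 0, "rx": 0, "ry": 0, "rz": 0, "jaw": 1}, {"tx": -0.008, "ty": 0, "tz": 0, "rx": 0, "ry": 0, "rz": 0, "jaw": 1}, {"tx": -0.008, "ty": 0, "tz": 0, "rx": 0, "ry": 0, "rz": 0, "jaw": 1}, {"tx": 0, "ty": 0, "tz": 0, "rx": 0, "ry": 0, "rz": 0, "jaw": 1}]'

```text
time: 8.02
tool_pos: [464.7, 26.7, 53.7]
eef_rot: [1.0, -0.023, -0.0, 0.0]
ft_force: [0.7, -2.0, 0.6]
finger_gap: 0.002
grip_force: 0.7
```

```bash
python3 - <<'E'
from h import *
look((-50,10,1.05))
E
```

```text
t 8.0 toolF [-2.4560e+01 -3.5556e+01  3.0000e-03] z 53.7 f [ 0.7 -2.   0.6] q6 1.52
top blkF [-70.86   13.736   0.993] (np.float64(863.4), 849, 0.61)
  corners ++ -+ -- +- [[-91.0, 75.0], [-135.0, 8.0], [-51.0, -47.0], [-7.0, 20.0]]
scene blkF [-62.451  17.725   0.98 ] (np.float64(76.4), 1583, 0.88)
  corners ++ -+ -- +- [[-82.0, 79.0], [-126.0, 12.0], [-43.0, -43.0], [1.0, 23.0]]
```

>>> arm_command --deltas '[{"tx": 0.01, "ty": 0, "tz": -0.03, "rx": 0, "ry": 0, "rz": 0, "jaw": 1}, {"tx": 0, "ty": 0, "tz": -0.04, "rx": 0, "ry": 0, "rz": 0, "jaw": 1}, {"tx": -0.0265, "ty": -0.029, "tz": 0, "rx": 0, "ry": 0, "rz": 0, "jaw": 1}, {"tx": -0.0265, "ty": -0.029, "tz": 0, "rx": 0, "ry": 0, "rz": 0, "jaw": 1}, {"tx": -0.0265, "ty": -0.029, "tz": 0, "rx": 0, "ry": 0, "rz": 0, "jaw": 1}, {"tx": -0.0265, "ty": -0.029, "tz": 0, "rx": 0, "ry": 0, "rz": 0, "jaw": 1}, {"tx": 0, "ty": 0, "tz": 0, "rx": 0, "ry": 0, "rz": 6.8, "jaw": 1}, {"tx": 0, "ty": 0, "tz": 0, "rx": 0, "ry": 0, "rz": 6.8, "jaw": 1}]'

```text
time: 8.88
tool_pos: [372.2, 148.5, 122.7]
eef_rot: [0.99, -0.142, -0.002, 0.0]
ft_force: [0.5, 0.3, 1.5]
finger_gap: 0.001
grip_force: 0.0
```

>>> arm_command --deltas '[{"tx": 0, "ty": 0, "tz": 0, "rx": 0, "ry": 0, "rz": 6.8, "jaw": 1}, {"tx": 0, "ty": 0, "tz": 0, "rx": 0, "ry": 0, "rz": 6.8, "jaw": 1}, {"tx": 0, "ty": 0, "tz": 0, "rx": 0, "ry": 0, "rz": 6.8, "jaw": 1}, {"tx": 0, "ty": 0, "tz": 0, "rx": 0, "ry": 0, "rz": 6.8, "jaw": 1}, {"tx": 0, "ty": 0, "tz": 0, "rx": 0, "ry": 0, "rz": 6.8, "jaw": 1}, {"tx": 0, "ty": 0, "tz": 0, "rx": 0, "ry": 0, "rz": 6.8, "jaw": 1}, {"tx": 0, "ty": 0, "tz": 0, "rx": 0, "ry": 0, "rz": 0, "jaw": 1}]'

```text
time: 9.47
tool_pos: [376.1, 136.5, 122.3]
eef_rot: [0.881, -0.473, -0.007, -0.006]
ft_force: [-0.5, -0.1, -0.1]
finger_gap: 0.005
grip_force: 0.0
```

```bash
python3 - <<'E'
from h import *
look((-66,16,.98))
E
```

```text
t 9.5 toolF [-118.501   69.757   -0.936] z 122.3 f [-0.5 -0.1 -0.1] q6 2.7
top blkF [-69.2    16.229   0.97 ] (np.float64(127.2), 1589, 0.68)
  corners ++ -+ -- +- [[-88.0, 77.0], [-133.0, 11.0], [-51.0, -45.0], [-5.0, 21.0]]
scene blkF [-66.566  16.859   0.922] (np.float64(935.7), 694, 0.61)
  corners ++ -+ -- +- [[-82.0, 79.0], [-131.0, 15.0], [-51.0, -45.0], [-3.0, 19.0]]
```

J6 is at its limit here. A half turn gives the same finger shape, so I'll turn back 180°.

>>> arm_command --deltas '[{"tx": 0, "ty": 0, "tz": 0, "rx": 0, "ry": 0, "rz": -6.9, "jaw": 1}, {"tx": 0, "ty": 0, "tz": 0, "rx": 0, "ry": 0, "rz": -6.9, "jaw": 1}, {"tx": 0, "ty": 0, "tz": 0, "rx": 0, "ry": 0, "rz": -6.9, "jaw": 1}, {"tx": 0, "ty": 0, "tz": 0, "rx": 0, "ry": 0, "rz": -6.9, "jaw": 1}, {"tx": 0, "ty": 0, "tz": 0, "rx": 0, "ry": 0, "rz": -6.9, "jaw": 1}, {"tx": 0, "ty": 0, "tz": 0, "rx": 0, "ry": 0, "rz": -6.9, "jaw": 1}, {"tx": 0, "ty": 0, "tz": 0, "rx": 0, "ry": 0, "rz": -6.9, "jaw": 1}, {"tx": 0, "ty": 0, "tz": 0, "rx": 0, "ry": 0, "rz": -6.9, "jaw": 1}]'

```text
time: 10.33
tool_pos: [376.9, 137.6, 122.9]
eef_rot: [1.0, -0.007, -0.002, -0.008]
ft_force: [0.0, -0.3, -0.7]
finger_gap: -0.002
grip_force: 0.0
```

>>> arm_command --deltas '[{"tx": 0, "ty": 0, "tz": 0, "rx": 0, "ry": 0, "rz": -6.9, "jaw": 1}, {"tx": 0, "ty": 0, "tz": 0, "rx": 0, "ry": 0, "rz": -6.9, "jaw": 1}, {"tx": 0, "ty": 0, "tz": 0, "rx": 0, "ry": 0, "rz": -6.9, "jaw": 1}, {"tx": 0, "ty": 0, "tz": 0, "rx": 0, "ry": 0, "rz": -6.9, "jaw": 1}, {"tx": 0, "ty": 0, "tz": 0, "rx": 0, "ry": 0, "rz": -6.9, "jaw": 1}, {"tx": 0, "ty": 0, "tz": 0, "rx": 0, "ry": 0, "rz": -6.9, "jaw": 1}, {"tx": 0, "ty": 0, "tz": 0, "rx": 0, "ry": 0, "rz": -6.9, "jaw": 1}, {"tx": 0, "ty": 0, "tz": 0, "rx": 0, "ry": 0, "rz": -6.9, "jaw": 1}]'

```text
time: 11.0
tool_pos: [377.0, 137.6, 122.9]
eef_rot: [0.89, 0.457, 0.002, -0.008]
ft_force: [0.6, 0.7, -0.7]
finger_gap: -0.0
grip_force: 0.0
```

>>> arm_command --deltas '[{"tx": 0, "ty": 0, "tz": 0, "rx": 0, "ry": 0, "rz": -6.9, "jaw": 1}, {"tx": 0, "ty": 0, "tz": 0, "rx": 0, "ry": 0, "rz": -6.9, "jaw": 1}, {"tx": 0, "ty": 0, "tz": 0, "rx": 0, "ry": 0, "rz": -6.9, "jaw": 1}, {"tx": 0, "ty": 0, "tz": 0, "rx": 0, "ry": 0, "rz": -6.9, "jaw": 1}, {"tx": 0, "ty": 0, "tz": 0, "rx": 0, "ry": 0, "rz": -6.9, "jaw": 1}, {"tx": 0, "ty": 0, "tz": 0, "rx": 0, "ry": 0, "rz": -6.9, "jaw": 1}, {"tx": 0, "ty": 0, "tz": 0, "rx": 0, "ry": 0, "rz": -6.9, "jaw": 1}, {"tx": 0, "ty": 0, "tz": 0, "rx": 0, "ry": 0, "rz": -6.9, "jaw": 1}]'

```text
time: 11.67
tool_pos: [376.9, 137.5, 122.9]
eef_rot: [0.577, 0.817, 0.006, -0.006]
ft_force: [-0.4, 0.4, 0.8]
finger_gap: 0.002
grip_force: 0.0
```

>>> arm_command --deltas '[{"tx": 0, "ty": 0, "tz": 0, "rx": 0, "ry": 0, "rz": -6.9, "jaw": 1}, {"tx": 0, "ty": 0, "tz": 0, "rx": 0, "ry": 0, "rz": -6.9, "jaw": 1}, {"tx": 0, "ty": 0, "tz": 0, "rx": 0, "ry": 0, "rz": 0, "jaw": 1}]'

```text
time: 11.92
tool_pos: [377.0, 137.5, 122.9]
eef_rot: [0.476, 0.879, 0.007, -0.005]
ft_force: [0.0, -0.1, 0.4]
finger_gap: 0.003
grip_force: 0.0
```

```bash
python3 - <<'E'
from h import *
look((-66,16,.98),())
E
```

```text
t 11.9 toolF [-117.611   70.851    2.198] z 122.9 f [ 0.  -0.1  0.4] q6 -0.43
```

>>> arm_command --deltas '[{"tx": 0.0093, "ty": 0.0026, "tz": 0.02, "rx": 0, "ry": 0, "rz": 0, "jaw": 1}, {"tx": 0, "ty": 0, "tz": 0.03, "rx": 0, "ry": 0, "rz": 0, "jaw": 1}, {"tx": 0, "ty": 0, "tz": 0.018, "rx": 0, "ry": 0, "rz": 0, "jaw": 1}, {"tx": -0.008, "ty": 0.0015, "tz": 0, "rx": 0, "ry": 0, "rz": 0, "jaw": 1}, {"tx": -0.008, "ty": 0.0015, "tz": 0, "rx": 0, "ry": 0, "rz": 0, "jaw": 1}, {"tx": -0.008, "ty": 0.0015, "tz": 0, "rx": 0, "ry": 0, "rz": 0, "jaw": 1}, {"tx": -0.008, "ty": 0.0015, "tz": 0, "rx": 0, "ry": 0, "rz": 0, "jaw": 1}, {"tx": -0.008, "ty": 0.0015, "tz": 0, "rx": 0, "ry": 0, "rz": 0, "jaw": 1}]'

```text
time: 12.58
tool_pos: [403.0, 117.6, 55.3]
eef_rot: [0.478, 0.878, 0.007, -0.005]
ft_force: [-2.2, 2.4, -2.6]
finger_gap: -0.001
grip_force: 1.7
```

>>> arm_command --deltas '[{"tx": -0.008, "ty": 0.0015, "tz": 0, "rx": 0, "ry": 0, "rz": 0, "jaw": 1}, {"tx": -0.008, "ty": 0.0015, "tz": 0, "rx": 0, "ry": 0, "rz": 0, "jaw": 1}, {"tx": -0.008, "ty": 0.0015, "tz": 0, "rx": 0, "ry": 0, "rz": 0, "jaw": 1}, {"tx": -0.008, "ty": 0.0015, "tz": 0, "rx": 0, "ry": 0, "rz": 0, "jaw": 1}, {"tx": 0, "ty": 0, "tz": 0, "rx": 0, "ry": 0, "rz": 0, "jaw": 1}]'

```text
time: 13.0
tool_pos: [426.3, 93.7, 55.0]
eef_rot: [0.478, 0.878, 0.007, -0.004]
ft_force: [-1.1, 2.0, 1.0]
finger_gap: -0.001
grip_force: 1.2
```

```bash
python3 - <<'E'
from h import *
look((-36,-11,.65))
cv2.imwrite("pics/t2.png",cv2.resize(r.read_camera("top")[185:325,180:360],None,fx=4,fy=4,interpolation=cv2.INTER_CUBIC))
E
```

```text
t 13.0 toolF [-66.232  29.446   2.194] z 55.0 f [-1.1  2.   1. ] q6 -0.55
top blkF [-24.849 -35.132   0.812] (np.float64(720.5), 945, 0.78)
  corners ++ -+ -- +- [[-34.0, 28.0], [-89.0, -30.0], [-16.0, -99.0], [39.0, -41.0]]
scene blkF [-29.737 -26.37    0.811] (np.float64(1187.1), 291, 0.73)
  corners ++ -+ -- +- [[-38.0, 37.0], [-94.0, -21.0], [-21.0, -90.0], [34.0, -32.0]]
```

View pics/t2.png

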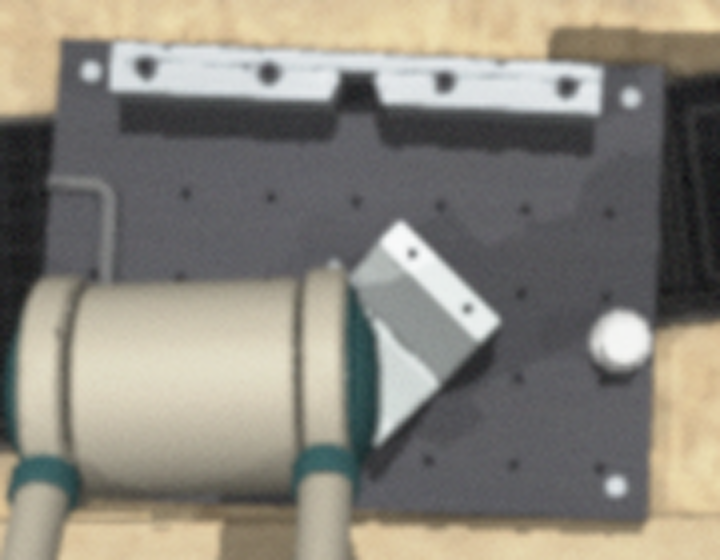

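The block is now near 45° and the arm partly hides it. I'll lift clear, go to the near side of the back face with yaw 0, and look again.

>>> arm_command --deltas '[{"tx": 0.01, "ty": 0, "tz": -0.03, "rx": 0, "ry": 0, "rz": 0, "jaw": 1}, {"tx": 0, "ty": 0, "tz": -0.04, "rx": 0, "ry": 0, "rz": 0, "jaw": 1}, {"tx": -0.018, "ty": -0.0296, "tz": 0, "rx": 0, "ry": 0, "rz": 0, "jaw": 1}, {"tx": -0.018, "ty": -0.0296, "tz": 0, "rx": 0, "ry": 0, "rz": 0, "jaw": 1}, {"tx": -0.018, "ty": -0.0296, "tz": 0, "rx": 0, "ry": 0, "rz": 0, "jaw": 1}, {"tx": 0, "ty": 0, "tz": 0, "rx": 0, "ry": 0, "rz": 7, "jaw": 1}, {"tx": 0, "ty": 0, "tz": 0, "rx": 0, "ry": 0, "rz": 7, "jaw": 1}, {"tx": 0, "ty": 0, "tz": 0, "rx": 0, "ry": 0, "rz": 7, "jaw": 1}]'

```text
time: 13.92
tool_pos: [374.6, 6.9, 123.2]
eef_rot: [0.632, 0.775, 0.006, -0.005]
ft_force: [0.4, 0.0, -0.6]
finger_gap: -0.002
grip_force: 0.0
```

>>> arm_command --deltas '[{"tx": 0, "ty": 0, "tz": 0, "rx": 0, "ry": 0, "rz": 7, "jaw": 1}, {"tx": 0, "ty": 0, "tz": 0, "rx": 0, "ry": 0, "rz": 7, "jaw": 1}, {"tx": 0, "ty": 0, "tz": 0, "rx": 0, "ry": 0, "rz": 7, "jaw": 1}, {"tx": 0, "ty": 0, "tz": 0, "rx": 0, "ry": 0, "rz": 7, "jaw": 1}, {"tx": 0, "ty": 0, "tz": 0, "rx": 0, "ry": 0, "rz": 7, "jaw": 1}, {"tx": 0, "ty": 0, "tz": 0, "rx": 0, "ry": 0, "rz": 7, "jaw": 1}, {"tx": 0, "ty": 0, "tz": 0, "rx": 0, "ry": 0, "rz": 7, "jaw": 1}, {"tx": 0, "ty": 0, "tz": 0, "rx": 0, "ry": 0, "rz": 7, "jaw": 1}]'

```text
time: 14.58
tool_pos: [374.8, 7.7, 123.0]
eef_rot: [0.922, 0.388, 0.002, -0.008]
ft_force: [-0.0, 0.2, -0.7]
finger_gap: -0.001
grip_force: 0.0
```

>>> arm_command --deltas '[{"tx": 0, "ty": 0, "tz": 0, "rx": 0, "ry": 0, "rz": 7, "jaw": 1}, {"tx": 0, "ty": 0, "tz": 0, "rx": 0, "ry": 0, "rz": 7, "jaw": 1}, {"tx": 0, "ty": 0, "tz": 0, "rx": 0, "ry": 0, "rz": 7, "jaw": 1}, {"tx": 0, "ty": 0, "tz": 0, "rx": 0, "ry": 0, "rz": 7, "jaw": 1}, {"tx": 0, "ty": 0, "tz": 0, "rx": 0, "ry": 0, "rz": 7, "jaw": 1}, {"tx": 0, "ty": 0, "tz": 0, "rx": 0, "ry": 0, "rz": 7, "jaw": 1}, {"tx": 0, "ty": 0, "tz": 0, "rx": 0, "ry": 0, "rz": 7, "jaw": 1}, {"tx": 0, "ty": 0, "tz": 0, "rx": 0, "ry": 0, "rz": 0, "jaw": 1}]'

```text
time: 15.25
tool_pos: [374.8, 7.8, 123.0]
eef_rot: [1.0, -0.027, -0.001, -0.008]
ft_force: [-0.6, -0.3, -0.0]
finger_gap: -0.001
grip_force: 0.0
```

```bash
python3 - <<'E'
from h import *
look((-30,-30,.78))
E
```

```text
t 15.2 toolF [-1.13481e+02 -5.88690e+01 -5.00000e-03] z 123.0 f [-0.6 -0.3 -0. ] q6 1.43
top blkF [-33.568 -25.694   0.835] (np.float64(170.0), 1517, 0.59)
  corners ++ -+ -- +- [[-44.0, 38.0], [-97.0, -22.0], [-23.0, -89.0], [30.0, -30.0]]
scene blkF [-29.351 -26.241   0.815] (np.float64(45.0), 1452, 0.85)
  corners ++ -+ -- +- [[-38.0, 37.0], [-93.0, -21.0], [-20.0, -90.0], [34.0, -31.0]]
```

>>> arm_command --deltas '[{"tx": 0, "ty": 0, "tz": 0.035, "rx": 0, "ry": 0, "rz": 0, "jaw": 1}, {"tx": 0, "ty": 0, "tz": 0.033, "rx": 0, "ry": 0, "rz": 0, "jaw": 1}, {"tx": 0.006, "ty": -0.008, "tz": 0, "rx": 0, "ry": 0, "rz": 0, "jaw": 1}, {"tx": 0.006, "ty": -0.008, "tz": 0, "rx": 0, "ry": 0, "rz": 0, "jaw": 1}, {"tx": 0.006, "ty": -0.006, "tz": 0, "rx": 0, "ry": 0, "rz": 0, "jaw": 1}, {"tx": 0.0065, "ty": -0.0057, "tz": 0, "rx": 0, "ry": 0, "rz": 0, "jaw": 1}, {"tx": 0.0068, "ty": -0.0053, "tz": 0, "rx": 0, "ry": 0, "rz": 0, "jaw": 1}, {"tx": 0.0071, "ty": -0.0049, "tz": 0, "rx": 0, "ry": 0, "rz": 0, "jaw": 1}]'

```text
time: 16.12
tool_pos: [414.3, 45.9, 56.0]
eef_rot: [1.0, -0.026, -0.002, -0.008]
ft_force: [-6.3, -1.0, 1.6]
finger_gap: -0.0
grip_force: 2.6
```

>>> arm_command --deltas '[{"tx": 0.0074, "ty": -0.0044, "tz": 0, "rx": 0, "ry": 0, "rz": 0, "jaw": 1}, {"tx": 0.0076, "ty": -0.004, "tz": 0, "rx": 0, "ry": 0, "rz": 0, "jaw": 1}, {"tx": 0, "ty": 0, "tz": 0, "rx": 0, "ry": 0, "rz": 0, "jaw": 1}]'

```text
time: 16.37
tool_pos: [431.5, 53.6, 56.1]
eef_rot: [1.0, -0.026, -0.001, -0.009]
ft_force: [-2.8, 0.3, 0.7]
finger_gap: 0.004
grip_force: 0.9
```

```bash
python3 - <<'E'
from h import *
look((-5,-5,.45))
E
```

```text
t 16.4 toolF [-5.9098e+01 -1.0298e+01 -3.0000e-03] z 56.1 f [-2.8  0.3  0.7] q6 1.56
top blkF [  3.919 -14.374   0.517] (np.float64(982.5), 697, 0.71)
  corners ++ -+ -- +- [[14.0, 49.0], [-56.0, 9.0], [-6.0, -78.0], [63.0, -38.0]]
scene blkF [13.509 -5.651  0.867] (np.float64(689.1), 817, 0.66)
  corners ++ -+ -- +- [[1.0, 57.0], [-50.0, -4.0], [26.0, -69.0], [78.0, -8.0]]
```

>>> arm_command --deltas '[{"tx": -0.02, "ty": 0.01, "tz": -0.02, "rx": 0, "ry": 0, "rz": 0, "jaw": 1}, {"tx": -0.02, "ty": 0.015, "tz": -0.025, "rx": 0, "ry": 0, "rz": 0, "jaw": 1}, {"tx": -0.015, "ty": 0.015, "tz": -0.025, "rx": 0, "ry": 0, "rz": 0, "jaw": 1}, {"tx": 0, "ty": 0, "tz": 0, "rx": 0, "ry": 0, "rz": 0, "jaw": 1}]'

```text
time: 16.9
tool_pos: [373.8, 12.6, 128.6]
eef_rot: [1.0, -0.027, 0.002, -0.007]
ft_force: [0.5, 0.5, 0.5]
finger_gap: 0.002
grip_force: 0.0
```

```bash
python3 - <<'E'
from h import *
look((0,-10,.5))
E
```

```text
t 16.9 toolF [-1.14728e+02 -5.40760e+01 -5.00000e-03] z 128.6 f [0.5 0.5 0.5] q6 1.45
top blkF [  0.704 -15.606   0.514] (np.float64(85.2), 1601, 0.97)
  corners ++ -+ -- +- [[11.0, 48.0], [-59.0, 8.0], [-10.0, -79.0], [60.0, -39.0]]
scene blkF [  5.507 -15.674   0.523] (np.float64(73.4), 1486, 0.94)
  corners ++ -+ -- +- [[15.0, 48.0], [-54.0, 8.0], [-4.0, -79.0], [65.0, -39.0]]
```

>>> arm_command --deltas '[{"tx": 0.034, "ty": 0.012, "tz": 0, "rx": 0, "ry": 0, "rz": 0, "jaw": 1}, {"tx": 0.034, "ty": 0.012, "tz": 0, "rx": 0, "ry": 0, "rz": 0, "jaw": 1}, {"tx": 0.034, "ty": 0.012, "tz": 0, "rx": 0, "ry": 0, "rz": 0, "jaw": 1}, {"tx": 0.033, "ty": 0.012, "tz": 0, "rx": 0, "ry": 0, "rz": 0, "jaw": 1}, {"tx": 0, "ty": 0, "tz": 0, "rx": 0, "ry": 0, "rz": -7, "jaw": 1}, {"tx": 0, "ty": 0, "tz": 0, "rx": 0, "ry": 0, "rz": -7, "jaw": 1}, {"tx": 0, "ty": 0, "tz": 0, "rx": 0, "ry": 0, "rz": -7, "jaw": 1}, {"tx": 0, "ty": 0, "tz": 0, "rx": 0, "ry": 0, "rz": -7, "jaw": 1}]'

```text
time: 17.77
tool_pos: [506.0, -40.2, 121.8]
eef_rot: [0.976, 0.219, -0.0, -0.009]
ft_force: [0.5, -0.1, 0.7]
finger_gap: 0.003
grip_force: 0.0
```

>>> arm_command --deltas '[{"tx": 0, "ty": 0, "tz": 0, "rx": 0, "ry": 0, "rz": -7, "jaw": 1}, {"tx": 0, "ty": 0, "tz": 0, "rx": 0, "ry": 0, "rz": -7, "jaw": 1}, {"tx": 0, "ty": 0, "tz": 0, "rx": 0, "ry": 0, "rz": -7, "jaw": 1}, {"tx": 0, "ty": 0, "tz": 0, "rx": 0, "ry": 0, "rz": -7, "jaw": 1}, {"tx": 0, "ty": 0, "tz": 0, "rx": 0, "ry": 0, "rz": -7, "jaw": 1}, {"tx": 0, "ty": 0, "tz": 0, "rx": 0, "ry": 0, "rz": -7, "jaw": 1}, {"tx": 0, "ty": 0, "tz": 0, "rx": 0, "ry": 0, "rz": -7, "jaw": 1}, {"tx": 0, "ty": 0, "tz": 0, "rx": 0, "ry": 0, "rz": -7, "jaw": 1}]'

```text
time: 18.43
tool_pos: [505.9, -40.1, 122.1]
eef_rot: [0.758, 0.652, 0.004, -0.008]
ft_force: [0.3, -0.4, -0.5]
finger_gap: 0.0
grip_force: 0.0
```

>>> arm_command --deltas '[{"tx": 0, "ty": 0, "tz": 0.035, "rx": 0, "ry": 0, "rz": -6, "jaw": 1}, {"tx": 0, "ty": 0, "tz": 0.038, "rx": 0, "ry": 0, "rz": 0, "jaw": 1}, {"tx": 0, "ty": 0, "tz": 0, "rx": 0, "ry": 0, "rz": 0, "jaw": 1}]'

```text
time: 18.68
tool_pos: [500.7, -37.8, 44.3]
eef_rot: [0.725, 0.688, 0.001, -0.013]
ft_force: [-1.5, 0.2, -0.2]
finger_gap: 0.001
grip_force: 0.0
```

```bash
python3 - <<'E'
from h import *
look((2,-15,.515),("top",))
E
```

```text
t 18.7 toolF [ 14.533 -98.223   1.567] z 44.3 f [-1.5  0.2 -0.2] q6 -0.19
top blkF [  1.362 -14.582   0.506] (np.float64(842.6), 835, 0.81)
  corners ++ -+ -- +- [[12.0, 49.0], [-58.0, 10.0], [-9.0, -78.0], [61.0, -39.0]]
```

>>> arm_command --deltas '[{"tx": 0, "ty": 0, "tz": -0.008, "rx": 0, "ry": 0, "rz": 0, "jaw": 1}, {"tx": 0.007, "ty": -0.0038, "tz": 0, "rx": 0, "ry": 0, "rz": 0, "jaw": 1}, {"tx": 0.007, "ty": -0.0038, "tz": 0, "rx": 0, "ry": 0, "rz": 0, "jaw": 1}, {"tx": 0.007, "ty": -0.0038, "tz": 0, "rx": 0, "ry": 0, "rz": 0, "jaw": 1}, {"tx": 0.007, "ty": -0.0038, "tz": 0, "rx": 0, "ry": 0, "rz": 0, "jaw": 1}, {"tx": 0, "ty": 0, "tz": 0, "rx": 0, "ry": 0, "rz": 0, "jaw": 1}, {"tx": -0.02, "ty": 0.01, "tz": -0.02, "rx": 0, "ry": 0, "rz": 0, "jaw": 1}, {"tx": -0.01, "ty": 0, "tz": -0.035, "rx": 0, "ry": 0, "rz": 0, "jaw": 1}]'

```text
time: 19.45
tool_pos: [498.6, -41.8, 112.1]
eef_rot: [0.725, 0.689, 0.003, -0.009]
ft_force: [0.8, -0.3, -0.0]
finger_gap: 0.005
grip_force: 0.0
```

>>> arm_command --deltas '[{"tx": 0, "ty": -0.035, "tz": -0.02, "rx": 0, "ry": 0, "rz": 7, "jaw": 1}, {"tx": 0, "ty": -0.035, "tz": 0, "rx": 0, "ry": 0, "rz": 7, "jaw": 1}, {"tx": 0, "ty": -0.035, "tz": 0, "rx": 0, "ry": 0, "rz": 7, "jaw": 1}, {"tx": 0, "ty": -0.025, "tz": 0, "rx": 0, "ry": 0, "rz": 7, "jaw": 1}, {"tx": 0, "ty": 0, "tz": 0, "rx": 0, "ry": 0, "rz": 7, "jaw": 1}, {"tx": 0, "ty": 0, "tz": 0, "rx": 0, "ry": 0, "rz": 7, "jaw": 1}, {"tx": 0, "ty": 0, "tz": 0, "rx": 0, "ry": 0, "rz": 7, "jaw": 1}, {"tx": 0, "ty": 0, "tz": 0, "rx": 0, "ry": 0, "rz": 7, "jaw": 1}]'

```text
time: 20.12
tool_pos: [373.7, -13.4, 134.9]
eef_rot: [0.964, 0.264, 0.001, -0.009]
ft_force: [-0.0, 0.1, -0.4]
finger_gap: -0.003
grip_force: 0.0
```

>>> arm_command --deltas '[{"tx": 0, "ty": 0, "tz": 0, "rx": 0, "ry": 0, "rz": 7, "jaw": 1}, {"tx": 0, "ty": 0, "tz": 0, "rx": 0, "ry": 0, "rz": 7, "jaw": 1}, {"tx": 0, "ty": 0, "tz": 0, "rx": 0, "ry": 0, "rz": 7, "jaw": 1}, {"tx": 0, "ty": 0, "tz": 0, "rx": 0, "ry": 0, "rz": 7, "jaw": 1}, {"tx": 0, "ty": 0, "tz": 0, "rx": 0, "ry": 0, "rz": 6, "jaw": 1}, {"tx": 0, "ty": 0, "tz": 0, "rx": 0, "ry": 0, "rz": 0, "jaw": 1}]'

```text
time: 20.62
tool_pos: [373.9, -13.5, 134.7]
eef_rot: [1.0, -0.027, -0.001, -0.009]
ft_force: [-0.3, 0.8, -0.6]
finger_gap: 0.004
grip_force: 0.0
```

```bash
python3 - <<'E'
from h import *
look((-5,-2,.38))
E
```

```text
t 20.6 toolF [-1.13312e+02 -8.01710e+01 -5.00000e-03] z 134.7 f [-0.3  0.8 -0.6] q6 1.38
top blkF [-1.219 -4.938  0.444] (np.float64(99.2), 1603, 0.64)
  corners ++ -+ -- +- [[13.0, 57.0], [-59.0, 23.0], [-16.0, -67.0], [56.0, -33.0]]
scene blkF [ 3.435 -4.979  0.424] (np.float64(59.2), 1545, 0.94)
  corners ++ -+ -- +- [[19.0, 57.0], [-54.0, 24.0], [-12.0, -67.0], [60.0, -34.0]]
```

>>> arm_command --deltas '[{"tx": 0.015, "ty": -0.0375, "tz": 0, "rx": 0, "ry": 0, "rz": 0, "jaw": 1}, {"tx": 0.015, "ty": -0.0375, "tz": 0, "rx": 0, "ry": 0, "rz": 0, "jaw": 1}, {"tx": 0, "ty": 0, "tz": 0.04, "rx": 0, "ry": 0, "rz": 0, "jaw": 1}, {"tx": 0, "ty": 0, "tz": 0.037, "rx": 0, "ry": 0, "rz": 0, "jaw": 1}, {"tx": 0.0082, "ty": -0.0037, "tz": 0, "rx": 0, "ry": 0, "rz": 0, "jaw": 1}, {"tx": 0.0082, "ty": -0.0037, "tz": 0, "rx": 0, "ry": 0, "rz": 0, "jaw": 1}, {"tx": 0.0074, "ty": -0.003, "tz": 0, "rx": 0, "ry": 0, "rz": 0, "jaw": 1}, {"tx": 0.0076, "ty": -0.0026, "tz": 0, "rx": 0, "ry": 0, "rz": 0, "jaw": 1}]'

```text
time: 21.48
tool_pos: [440.6, 71.9, 59.9]
eef_rot: [1.0, -0.026, -0.002, -0.008]
ft_force: [-3.9, -0.3, -2.6]
finger_gap: -0.0
grip_force: 1.7
```

>>> arm_command --deltas '[{"tx": 0.0077, "ty": -0.0022, "tz": 0, "rx": 0, "ry": 0, "rz": 0, "jaw": 1}, {"tx": 0.0078, "ty": -0.0018, "tz": 0, "rx": 0, "ry": 0, "rz": 0, "jaw": 1}, {"tx": 0.0079, "ty": -0.0014, "tz": 0, "rx": 0, "ry": 0, "rz": 0, "jaw": 1}, {"tx": 0, "ty": 0, "tz": 0, "rx": 0, "ry": 0, "rz": 0, "jaw": 1}, {"tx": -0.02, "ty": 0.01, "tz": 0, "rx": 0, "ry": 0, "rz": 0, "jaw": 1}, {"tx": -0.035, "ty": 0.03, "tz": -0.03, "rx": 0, "ry": 0, "rz": 0, "jaw": 1}, {"tx": -0.015, "ty": 0.035, "tz": -0.03, "rx": 0, "ry": 0, "rz": 0, "jaw": 1}, {"tx": 0, "ty": 0, "tz": 0, "rx": 0, "ry": 0, "rz": 0, "jaw": 1}]'

```text
time: 22.15
tool_pos: [403.1, 11.7, 110.7]
eef_rot: [1.0, -0.027, 0.003, -0.006]
ft_force: [0.8, 1.2, 0.8]
finger_gap: 0.001
grip_force: 0.0
```

```bash
python3 - <<'E'
from h import *
look((30,0,.15))
E
```

```text
t 22.1 toolF [-8.5365e+01 -5.3517e+01 -6.0000e-03] z 110.7 f [0.8 1.2 0.8] q6 1.46
scene blkF [33.63  -5.51   0.256] (np.float64(132.9), 1412, 0.89)
  corners ++ -+ -- +- [[60.0, 53.0], [-18.0, 33.0], [8.0, -64.0], [85.0, -44.0]]
```

>>> arm_command --deltas '[{"tx": -0.03, "ty": 0.01, "tz": -0.02, "rx": 0, "ry": 0, "rz": 0, "jaw": 1}, {"tx": 0, "ty": 0, "tz": 0, "rx": 0, "ry": 0, "rz": 0, "jaw": 1}]'

```text
time: 22.52
tool_pos: [368.0, 7.2, 126.8]
eef_rot: [1.0, -0.026, -0.003, -0.008]
ft_force: [-1.3, 1.6, 0.5]
finger_gap: -0.002
grip_force: 0.0
```

```bash
python3 - <<'E'
from h import *
look((30,-5,.25))
E
```

```text
t 22.5 toolF [-1.20184e+02 -5.97830e+01 -2.00000e-03] z 126.8 f [-1.3  1.6  0.5] q6 1.43
top blkF [28.598 -4.074  0.242] (np.float64(73.0), 1626, 0.79)
  corners ++ -+ -- +- [[55.0, 54.0], [-22.0, 35.0], [2.0, -62.0], [79.0, -43.0]]
scene blkF [32.776 -4.866  0.245] (np.float64(87.5), 1480, 0.56)
  corners ++ -+ -- +- [[59.0, 53.0], [-18.0, 34.0], [6.0, -63.0], [84.0, -44.0]]
```

>>> arm_command --deltas '[{"tx": 0.036, "ty": 0.007, "tz": 0, "rx": -0.9, "ry": 0, "rz": 0, "jaw": 1}, {"tx": 0.036, "ty": 0.007, "tz": 0, "rx": 0, "ry": 0, "rz": 0, "jaw": 1}, {"tx": 0.036, "ty": 0.007, "tz": 0, "rx": 0, "ry": 0, "rz": 0, "jaw": 1}, {"tx": 0.036, "ty": 0.007, "tz": 0, "rx": 0, "ry": 0, "rz": 0, "jaw": 1}, {"tx": 0, "ty": 0, "tz": 0, "rx": 0, "ry": 0, "rz": -7, "jaw": 1}, {"tx": 0, "ty": 0, "tz": 0, "rx": 0, "ry": 0, "rz": -7, "jaw": 1}, {"tx": 0, "ty": 0, "tz": 0, "rx": 0, "ry": 0, "rz": -7, "jaw": 1}, {"tx": 0, "ty": 0, "tz": 0, "rx": 0, "ry": 0, "rz": -7, "jaw": 1}]'

```text
time: 23.38
tool_pos: [514.3, -28.3, 124.4]
eef_rot: [0.976, 0.22, -0.002, -0.001]
ft_force: [-0.1, 0.1, -0.0]
finger_gap: -0.002
grip_force: 0.0
```

>>> arm_command --deltas '[{"tx": 0, "ty": 0, "tz": 0, "rx": 0, "ry": 0, "rz": -7, "jaw": 1}, {"tx": 0, "ty": 0, "tz": 0, "rx": 0, "ry": 0, "rz": -7, "jaw": 1}, {"tx": 0, "ty": 0, "tz": 0, "rx": 0, "ry": 0, "rz": -7, "jaw": 1}, {"tx": 0, "ty": 0, "tz": 0, "rx": 0, "ry": 0, "rz": -7, "jaw": 1}, {"tx": 0, "ty": 0, "tz": 0, "rx": 0, "ry": 0, "rz": -7, "jaw": 1}, {"tx": 0, "ty": 0, "tz": 0, "rx": 0, "ry": 0, "rz": -7, "jaw": 1}, {"tx": 0, "ty": 0, "tz": 0, "rx": 0, "ry": 0, "rz": -7, "jaw": 1}, {"tx": 0, "ty": 0, "tz": 0, "rx": 0, "ry": 0, "rz": -7, "jaw": 1}]'

```text
time: 24.05
tool_pos: [514.2, -28.2, 124.7]
eef_rot: [0.758, 0.652, -0.001, -0.002]
ft_force: [0.0, 0.1, -0.1]
finger_gap: 0.001
grip_force: 0.0
```

>>> arm_command --deltas '[{"tx": 0, "ty": 0, "tz": 0.033, "rx": 0, "ry": 0, "rz": -6, "jaw": 1}, {"tx": 0, "ty": 0, "tz": 0.033, "rx": 0, "ry": 0, "rz": 0, "jaw": 1}, {"tx": 0, "ty": 0, "tz": 0, "rx": 0, "ry": 0, "rz": 0, "jaw": 1}]'

```text
time: 24.3
tool_pos: [509.5, -27.4, 54.3]
eef_rot: [0.725, 0.688, -0.004, -0.006]
ft_force: [-0.8, 0.8, -1.5]
finger_gap: -0.001
grip_force: 0.0
```

```bash
python3 - <<'E'
from h import *
look((2,-15,.515),())
E
```

```text
t 24.3 toolF [ 22.817 -87.402   1.568] z 54.3 f [-0.8  0.8 -1.5] q6 -0.14
```

>>> arm_command --deltas '[{"tx": 0.008, "ty": -0.0017, "tz": 0, "rx": 0, "ry": 0, "rz": 0, "jaw": 1}, {"tx": 0.008, "ty": -0.0017, "tz": 0, "rx": 0, "ry": 0, "rz": 0, "jaw": 1}, {"tx": 0.008, "ty": -0.0017, "tz": 0, "rx": 0, "ry": 0, "rz": 0, "jaw": 1}, {"tx": 0.008, "ty": -0.0017, "tz": 0, "rx": 0, "ry": 0, "rz": 0, "jaw": 1}, {"tx": 0, "ty": 0, "tz": 0, "rx": 0, "ry": 0, "rz": 0, "jaw": 1}, {"tx": -0.03, "ty": 0, "tz": 0, "rx": 0, "ry": 0, "rz": 0, "jaw": 1}, {"tx": 0, "ty": 0, "tz": 0, "rx": 0, "ry": 0, "rz": 0, "jaw": 1}]'

```text
time: 24.88
tool_pos: [507.5, -28.3, 60.9]
eef_rot: [0.725, 0.688, -0.0, 0.0]
ft_force: [-0.3, -0.4, 0.7]
finger_gap: 0.004
grip_force: 0.0
```

```bash
python3 - <<'E'
from h import *
look((28,6,.12))
E
```

```text
t 24.9 toolF [ 20.901 -88.34    1.567] z 60.9 f [-0.3 -0.4  0.7] q6 -0.14
top blkF [27.666 10.343  0.161] (np.float64(815.0), 908, 0.8)
  corners ++ -+ -- +- [[59.0, 66.0], [-20.0, 53.0], [-4.0, -45.0], [75.0, -33.0]]
scene blkF [33.796  8.539  0.175] (np.float64(89.1), 1488, 0.56)
  corners ++ -+ -- +- [[64.0, 65.0], [-14.0, 51.0], [3.0, -48.0], [82.0, -34.0]]
```

>>> arm_command --deltas '[{"tx": 0, "ty": 0, "tz": -0.032, "rx": 0, "ry": 0, "rz": 0, "jaw": 1}, {"tx": 0, "ty": 0, "tz": -0.032, "rx": 0, "ry": 0, "rz": 0, "jaw": 1}, {"tx": 0.036, "ty": 0.0066, "tz": 0, "rx": 0, "ry": 0, "rz": 0, "jaw": 1}, {"tx": 0.036, "ty": 0.0066, "tz": 0, "rx": 0, "ry": 0, "rz": 0, "jaw": 1}, {"tx": 0.036, "ty": 0.0066, "tz": 0, "rx": 0, "ry": 0, "rz": 0, "jaw": 1}, {"tx": 0.036, "ty": 0.0066, "tz": 0, "rx": 0, "ry": 0, "rz": 0, "jaw": 1}, {"tx": 0.036, "ty": 0.0066, "tz": 0, "rx": 0, "ry": 0, "rz": 0, "jaw": 1}, {"tx": 0, "ty": 0, "tz": 0, "rx": 0, "ry": 0, "rz": 0, "jaw": 1}]'

```text
time: 25.75
tool_pos: [550.5, 158.4, 124.2]
eef_rot: [0.724, 0.69, 0.002, -0.002]
ft_force: [0.4, 0.3, 0.1]
finger_gap: -0.001
grip_force: 0.0
```

>>> arm_command --deltas '[{"tx": 0, "ty": 0, "tz": 0.035, "rx": 0, "ry": 0, "rz": 0, "jaw": 1}, {"tx": 0, "ty": 0, "tz": 0.033, "rx": 0, "ry": 0, "rz": 0, "jaw": 1}, {"tx": 0, "ty": 0, "tz": 0, "rx": 0, "ry": 0, "rz": 0, "jaw": 1}]'

```text
time: 26.0
tool_pos: [543.8, 151.8, 50.8]
eef_rot: [0.725, 0.689, -0.006, -0.005]
ft_force: [-1.2, -0.9, -0.1]
finger_gap: 0.003
grip_force: 0.0
```

```bash
python3 - <<'E'
from h import *
look((29,8,.17))
E
```

```text
t 26.0 toolF [48.309 93.24   1.568] z 50.8 f [-1.2 -0.9 -0.1] q6 0.2
top blkF [27.774  8.749  0.161] (np.float64(60.7), 1676, 0.57)
  corners ++ -+ -- +- [[59.0, 65.0], [-20.0, 52.0], [-4.0, -47.0], [75.0, -34.0]]
scene blkF [33.467  7.931  0.199] (np.float64(208.8), 1363, 0.73)
  corners ++ -+ -- +- [[63.0, 65.0], [-16.0, 49.0], [4.0, -49.0], [83.0, -33.0]]
```

>>> arm_command --deltas '[{"tx": -0.0075, "ty": 0.003, "tz": -0.003, "rx": 0, "ry": 0, "rz": 0, "jaw": 1}, {"tx": -0.0075, "ty": 0, "tz": 0, "rx": 0, "ry": 0, "rz": 0, "jaw": 1}, {"tx": -0.0075, "ty": 0, "tz": 0, "rx": 0, "ry": 0, "rz": 0, "jaw": 1}, {"tx": -0.0075, "ty": 0, "tz": 0, "rx": 0, "ry": 0, "rz": 0, "jaw": 1}, {"tx": 0, "ty": 0, "tz": 0, "rx": 0, "ry": 0, "rz": 0, "jaw": 1}, {"tx": 0.02, "ty": 0, "tz": 0, "rx": 0, "ry": 0, "rz": 0, "jaw": 1}, {"tx": 0, "ty": 0, "tz": 0, "rx": 0, "ry": 0, "rz": 0, "jaw": 1}]'

```text
time: 26.78
tool_pos: [551.5, 142.4, 59.5]
eef_rot: [0.726, 0.688, -0.0, -0.002]
ft_force: [-0.2, 0.3, 0.3]
finger_gap: 0.0
grip_force: 0.0
```

```bash
python3 - <<'E'
from h import *
look((29,0,.1))
E
```

```text
t 26.8 toolF [56.485 84.243  1.567] z 59.5 f [-0.2  0.3  0.3] q6 0.18
top blkF [24.882 -2.473  0.075] (np.float64(70.4), 1633, 0.88)
  corners ++ -+ -- +- [[61.0, 50.0], [-19.0, 44.0], [-11.0, -55.0], [69.0, -49.0]]
scene blkF [29.621 -3.768  0.1  ] (np.float64(173.0), 1397, 0.6)
  corners ++ -+ -- +- [[64.0, 50.0], [-15.0, 42.0], [-5.0, -58.0], [74.0, -50.0]]
```

>>> arm_command --deltas '[{"tx": 0, "ty": 0, "tz": -0.035, "rx": 0, "ry": 0, "rz": 0, "jaw": 1}, {"tx": 0, "ty": 0, "tz": -0.033, "rx": 0, "ry": 0, "rz": 0, "jaw": 1}, {"tx": -0.022, "ty": -0.0315, "tz": 0, "rx": 0, "ry": 0, "rz": 0, "jaw": 1}, {"tx": -0.022, "ty": -0.0315, "tz": 0, "rx": 0, "ry": 0, "rz": 0, "jaw": 1}, {"tx": -0.022, "ty": -0.0315, "tz": 0, "rx": 0, "ry": 0, "rz": 0, "jaw": 1}, {"tx": -0.022, "ty": -0.0315, "tz": 0, "rx": 0, "ry": 0, "rz": 0, "jaw": 1}, {"tx": 0, "ty": 0, "tz": 0, "rx": 0, "ry": 0, "rz": 7, "jaw": 0.3}, {"tx": 0, "ty": 0, "tz": 0, "rx": 0, "ry": 0, "rz": 7, "jaw": 0.3}]'

```text
time: 27.65
tool_pos: [417.9, 58.8, 127.0]
eef_rot: [0.806, 0.592, -0.002, -0.002]
ft_force: [1.3, -0.1, 0.6]
finger_gap: 0.273
grip_force: 0.0
```

>>> arm_command --deltas '[{"tx": 0, "ty": 0, "tz": 0, "rx": 0, "ry": 0, "rz": 7, "jaw": 0.3}, {"tx": 0, "ty": 0, "tz": 0, "rx": 0, "ry": 0, "rz": 7, "jaw": 0.3}, {"tx": 0, "ty": 0, "tz": 0, "rx": 0, "ry": 0, "rz": 7, "jaw": 0.3}, {"tx": 0, "ty": 0, "tz": 0, "rx": 0, "ry": 0, "rz": 7, "jaw": 0.3}, {"tx": 0, "ty": 0, "tz": 0, "rx": 0, "ry": 0, "rz": 7, "jaw": 0.3}, {"tx": 0, "ty": 0, "tz": 0, "rx": 0, "ry": 0, "rz": 7, "jaw": 0.3}, {"tx": 0, "ty": 0, "tz": 0, "rx": 0, "ry": 0, "rz": 7, "jaw": 0.3}, {"tx": 0, "ty": 0, "tz": 0, "rx": 0, "ry": 0, "rz": 7, "jaw": 0.3}]'

```text
time: 28.32
tool_pos: [420.5, 59.6, 127.1]
eef_rot: [0.99, 0.144, -0.002, -0.001]
ft_force: [-0.3, 0.1, -0.4]
finger_gap: 0.7
grip_force: 0.0
```

>>> arm_command --deltas '[{"tx": 0, "ty": 0, "tz": 0, "rx": 0, "ry": 0, "rz": 7, "jaw": 0.3}, {"tx": 0, "ty": 0, "tz": 0, "rx": 0, "ry": 0, "rz": 7, "jaw": 0.3}, {"tx": 0, "ty": 0, "tz": 0, "rx": 0, "ry": 0, "rz": 6, "jaw": 0.3}, {"tx": 0, "ty": 0, "tz": 0, "rx": 0, "ry": 0, "rz": 0, "jaw": 0.3}]'

```text
time: 28.65
tool_pos: [420.5, 59.7, 127.1]
eef_rot: [1.0, -0.027, -0.002, -0.0]
ft_force: [-0.2, 1.2, -0.9]
finger_gap: 0.696
grip_force: 0.0
```

```bash
python3 - <<'E'
from h import *
look((27,-3,.08))
cv2.imwrite("pics/t3.png",cv2.resize(r.read_camera("top")[185:325,180:360],None,fx=4,fy=4,interpolation=cv2.INTER_CUBIC))
E
```

```text
t 28.6 toolF [-7.0317e+01 -4.7870e+00 -6.0000e-03] z 127.1 f [-0.2  1.2 -0.9] q6 1.6
top blkF [26.821 -1.015  0.075] (np.float64(324.3), 1379, 0.95)
  corners ++ -+ -- +- [[63.0, 52.0], [-17.0, 46.0], [-9.0, -54.0], [70.0, -48.0]]
scene blkF [29.486 -2.467  0.096] (np.float64(605.7), 962, 0.92)
  corners ++ -+ -- +- [[64.0, 51.0], [-15.0, 43.0], [-6.0, -56.0], [74.0, -48.0]]
```

View pics/t3.png

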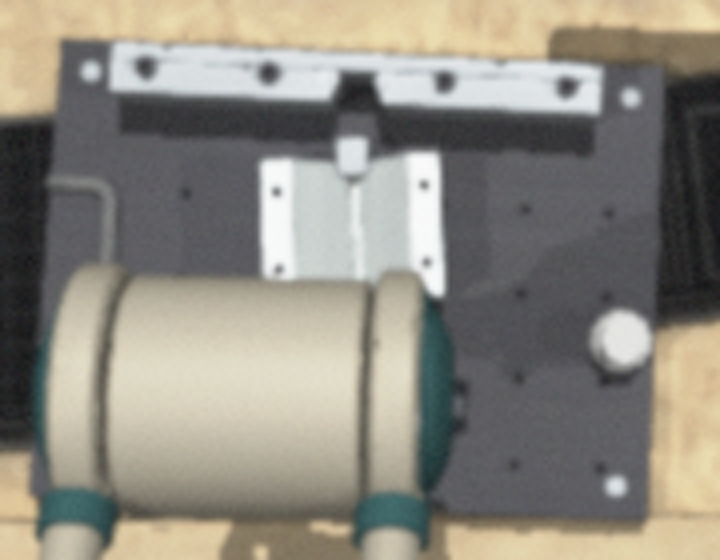

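Key (351,155) lines up with the keyway (357,90). Now lower the opened fingers and push the back face toward the fence.

>>> arm_command --deltas '[{"tx": 0, "ty": -0.002, "tz": 0.038, "rx": 0, "ry": 0, "rz": 0, "jaw": 0.3}, {"tx": 0, "ty": 0, "tz": 0.036, "rx": 0, "ry": 0, "rz": 0, "jaw": 0.3}, {"tx": 0.016, "ty": 0, "tz": 0, "rx": 0, "ry": 0, "rz": 0, "jaw": 0.3}, {"tx": 0.014, "ty": 0, "tz": 0, "rx": 0, "ry": 0, "rz": 0, "jaw": 0.3}, {"tx": 0.006, "ty": 0, "tz": 0, "rx": 0, "ry": 0, "rz": 0, "jaw": 0.3}, {"tx": 0.006, "ty": 0, "tz": 0, "rx": 0, "ry": 0, "rz": 0, "jaw": 0.3}, {"tx": 0.006, "ty": 0, "tz": 0, "rx": 0, "ry": 0, "rz": 0, "jaw": 0.3}, {"tx": 0.006, "ty": 0, "tz": 0, "rx": 0, "ry": 0, "rz": 0, "jaw": 0.3}]'

```text
time: 29.57
tool_pos: [469.2, 60.3, 52.6]
eef_rot: [1.0, -0.026, -0.008, -0.001]
ft_force: [-11.2, 3.6, 7.5]
finger_gap: 0.697
grip_force: 5.1
```

>>> arm_command --deltas '[{"tx": 0.005, "ty": 0, "tz": 0, "rx": 0, "ry": 0, "rz": 0, "jaw": 0.3}, {"tx": 0.005, "ty": 0, "tz": 0, "rx": 0, "ry": 0, "rz": 0, "jaw": 0.3}, {"tx": 0, "ty": 0, "tz": 0, "rx": 0, "ry": 0, "rz": 0, "jaw": 0.3}]'

```text
time: 29.82
tool_pos: [481.9, 59.4, 52.7]
eef_rot: [1.0, -0.026, -0.005, -0.001]
ft_force: [-3.9, 1.7, -1.5]
finger_gap: 0.703
grip_force: 2.3
```

```bash
python3 - <<'E'
from h import *
look((48,-1,.01))
a=r.read_camera("scene")
cv2.imwrite("pics/s4.png",cv2.resize(a[190:330,230:410],None,fx=4,fy=4,interpolation=cv2.INTER_CUBIC))
E
```

```text
t 29.8 toolF [-9.030e+00 -2.071e+00 -3.000e-03] z 52.7 f [-3.9  1.7 -1.5] q6 1.6
scene blkF [39.737  6.023 -0.352] (np.float64(954.5), 575, 0.61)
  corners ++ -+ -- +- [[95.0, 39.0], [19.0, 67.0], [-15.0, -27.0], [60.0, -55.0]]
```

View pics/s4.png

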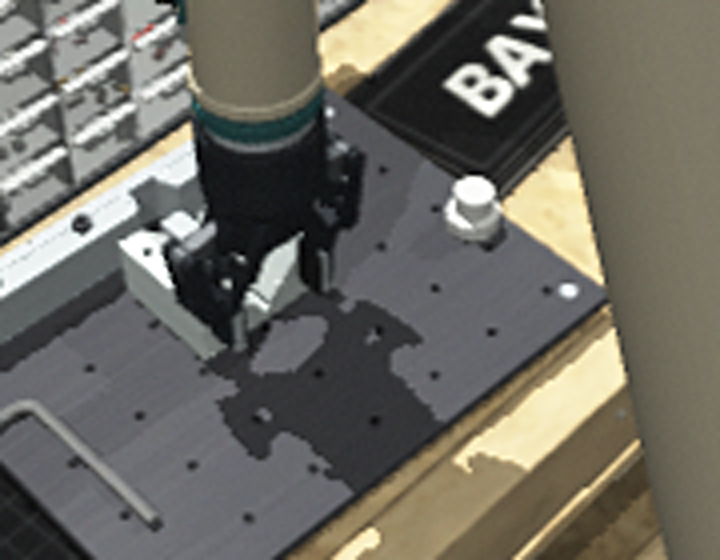

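Both fingers bear on the back face and the key is entering the keyway. Pushing on gently.

>>> arm_command --deltas '[{"tx": 0.004, "ty": 0, "tz": 0, "rx": 0, "ry": 0, "rz": 0, "jaw": 0.3}, {"tx": 0.004, "ty": 0, "tz": 0, "rx": 0, "ry": 0, "rz": 0, "jaw": 0.3}, {"tx": 0.004, "ty": 0, "tz": 0, "rx": 0, "ry": 0, "rz": 0, "jaw": 0.3}, {"tx": 0, "ty": 0, "tz": 0, "rx": 0, "ry": 0, "rz": 0, "jaw": 0.3}]'

```text
time: 30.4
tool_pos: [490.1, 58.8, 52.4]
eef_rot: [1.0, -0.026, -0.009, -0.001]
ft_force: [-13.2, 2.6, 9.1]
finger_gap: 0.702
grip_force: 6.3
```

>>> arm_command --deltas '[{"tx": 0.002, "ty": 0, "tz": 0, "rx": 0, "ry": 0, "rz": 0, "jaw": 0.3}, {"tx": 0.002, "ty": 0, "tz": 0, "rx": 0, "ry": 0, "rz": 0, "jaw": 0.3}, {"tx": 0, "ty": 0, "tz": 0, "rx": 0, "ry": 0, "rz": 0, "jaw": 0.3}]'

```text
time: 30.65
tool_pos: [490.1, 58.8, 52.4]
eef_rot: [1.0, -0.026, -0.012, -0.001]
ft_force: [-20.1, 1.6, 15.5]
finger_gap: 0.702
grip_force: 10.0
```

Stalled at x=490 with 20 N, so it is either home or jammed. Drawing back a little to look.

>>> arm_command --deltas '[{"tx": -0.025, "ty": 0, "tz": 0, "rx": 0, "ry": 0, "rz": 0, "jaw": 0.3}, {"tx": -0.035, "ty": 0, "tz": 0, "rx": 0, "ry": 0, "rz": 0, "jaw": 0.3}, {"tx": -0.035, "ty": 0, "tz": -0.02, "rx": 0, "ry": 0, "rz": 0, "jaw": 0.3}, {"tx": -0.025, "ty": 0, "tz": -0.02, "rx": 0, "ry": 0, "rz": 0, "jaw": 0.3}, {"tx": 0, "ty": 0, "tz": 0, "rx": 0, "ry": 0, "rz": 0, "jaw": 0.3}]'

```text
time: 31.07
tool_pos: [376.7, 64.6, 95.3]
eef_rot: [1.0, -0.026, -0.002, -0.0]
ft_force: [0.7, -0.5, -0.3]
finger_gap: 0.7
grip_force: 0.0
```

```bash
python3 - <<'E'
from h import *
look((55,0,.01))
a=r.read_camera("top")[190:270,225:325]
b=r.read_camera("scene")[200:300,240:350]
cv2.imwrite("pics/t5.png",np.hstack([cv2.resize(a,(400,320),interpolation=cv2.INTER_CUBIC),cv2.resize(b,(352,320),interpolation=cv2.INTER_CUBIC)]))
E
```

```text
t 31.1 toolF [-1.14383e+02 -1.96800e+00 -3.00000e-03] z 95.3 f [ 0.7 -0.5 -0.3] q6 1.61
scene blkF [51.868 -7.42   0.   ] (np.float64(88.8), 1488, 0.95)
  corners ++ -+ -- +- [[92.0, 43.0], [12.0, 43.0], [12.0, -57.0], [92.0, -57.0]]
```

View pics/t5.png

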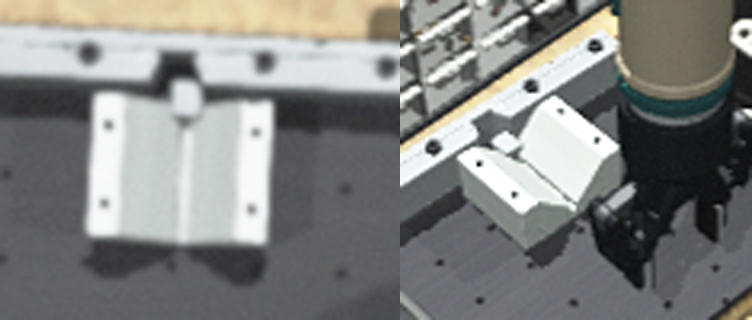

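The key's tip is caught on the −y flare: the block sits about 6–7 mm too far to −y, at x≈48 and square. I'll nudge it +y with a closed finger at mid‑side.

>>> arm_command --deltas '[{"tx": 0, "ty": 0, "tz": -0.03, "rx": 0, "ry": 0, "rz": 0, "jaw": 1}, {"tx": 0.0325, "ty": 0.0176, "tz": 0, "rx": 0, "ry": 0, "rz": 0, "jaw": 1}, {"tx": 0.0325, "ty": 0.0176, "tz": 0, "rx": 0, "ry": 0, "rz": 0, "jaw": 1}, {"tx": 0.0325, "ty": 0.0176, "tz": 0, "rx": 0, "ry": 0, "rz": 0, "jaw": 1}, {"tx": 0.0325, "ty": 0.0176, "tz": 0, "rx": 0, "ry": 0, "rz": 0, "jaw": 1}, {"tx": 0.0325, "ty": 0.0176, "tz": 0, "rx": 0, "ry": 0, "rz": 0, "jaw": 1}, {"tx": 0, "ty": 0, "tz": 0, "rx": 0, "ry": 0, "rz": -7, "jaw": 1}, {"tx": 0, "ty": 0, "tz": 0, "rx": 0, "ry": 0, "rz": -7, "jaw": 1}]'

```text
time: 32.03
tool_pos: [541.8, -34.0, 121.1]
eef_rot: [0.995, 0.098, -0.002, -0.001]
ft_force: [-1.0, -0.1, 0.6]
finger_gap: -0.0
grip_force: 0.0
```

>>> arm_command --deltas '[{"tx": 0, "ty": 0, "tz": 0, "rx": 0, "ry": 0, "rz": -7, "jaw": 1}, {"tx": 0, "ty": 0, "tz": 0, "rx": 0, "ry": 0, "rz": -7, "jaw": 1}, {"tx": 0, "ty": 0, "tz": 0, "rx": 0, "ry": 0, "rz": -7, "jaw": 1}, {"tx": 0, "ty": 0, "tz": 0, "rx": 0, "ry": 0, "rz": -7, "jaw": 1}, {"tx": 0, "ty": 0, "tz": 0, "rx": 0, "ry": 0, "rz": -7, "jaw": 1}, {"tx": 0, "ty": 0, "tz": 0, "rx": 0, "ry": 0, "rz": -7, "jaw": 1}, {"tx": 0, "ty": 0, "tz": 0, "rx": 0, "ry": 0, "rz": -7, "jaw": 1}, {"tx": 0, "ty": 0, "tz": 0, "rx": 0, "ry": 0, "rz": -7, "jaw": 1}]'

```text
time: 32.7
tool_pos: [539.5, -32.4, 121.4]
eef_rot: [0.832, 0.554, -0.002, -0.002]
ft_force: [1.1, -0.1, -0.1]
finger_gap: 0.001
grip_force: 0.0
```

>>> arm_command --deltas '[{"tx": 0, "ty": 0, "tz": 0, "rx": 0, "ry": 0, "rz": -7, "jaw": 1}, {"tx": 0, "ty": 0, "tz": 0, "rx": 0, "ry": 0, "rz": -7, "jaw": 1}, {"tx": 0, "ty": 0, "tz": 0.033, "rx": 0, "ry": 0, "rz": -6, "jaw": 1}, {"tx": 0, "ty": 0, "tz": 0.033, "rx": 0, "ry": 0, "rz": 0, "jaw": 1}, {"tx": 0, "ty": 0, "tz": 0, "rx": 0, "ry": 0, "rz": 0, "jaw": 1}, {"tx": 0, "ty": 0, "tz": 0, "rx": 0, "ry": 0, "rz": 0, "jaw": 1}]'

```text
time: 33.2
tool_pos: [537.6, -32.0, 54.6]
eef_rot: [0.726, 0.688, -0.002, -0.004]
ft_force: [0.5, -0.5, -0.1]
finger_gap: -0.002
grip_force: 0.0
```

```bash
python3 - <<'E'
from h import *
look((50,-6,.0))
E
```

```text
t 33.2 toolF [ 51.052 -90.594   1.567] z 54.6 f [ 0.5 -0.5 -0.1] q6 -0.14
top blkF [ 4.6877e+01 -5.4810e+00 -2.0000e-03] (np.float64(758.7), 953, 0.63)
  corners ++ -+ -- +- [[87.0, 44.0], [7.0, 45.0], [7.0, -55.0], [87.0, -56.0]]
scene blkF [ 5.1439e+01 -7.4320e+00  9.0000e-03] (np.float64(83.8), 1467, 0.6)
  corners ++ -+ -- +- [[91.0, 43.0], [11.0, 42.0], [12.0, -58.0], [92.0, -57.0]]
```

>>> arm_command --deltas '[{"tx": 0.016, "ty": -0.003, "tz": 0, "rx": 0, "ry": 0, "rz": 0, "jaw": 1}, {"tx": 0.005, "ty": 0, "tz": 0, "rx": 0, "ry": 0, "rz": 0, "jaw": 1}, {"tx": 0.004, "ty": 0, "tz": 0, "rx": 0, "ry": 0, "rz": 0, "jaw": 1}, {"tx": 0.004, "ty": 0, "tz": 0, "rx": 0, "ry": 0, "rz": 0, "jaw": 1}, {"tx": 0, "ty": 0, "tz": 0, "rx": 0, "ry": 0, "rz": 0, "jaw": 1}]'

```text
time: 33.82
tool_pos: [538.1, -4.0, 58.0]
eef_rot: [0.725, 0.689, -0.001, 0.0]
ft_force: [-0.5, -4.1, 3.5]
finger_gap: -0.001
grip_force: 2.0
```

```bash
python3 - <<'E'
from h import *
look((50,-2,.0),("scene",))
E
```

```text
t 33.8 toolF [ 50.227 -62.583   1.569] z 58.0 f [-0.5 -4.1  3.5] q6 -0.08
scene blkF [ 5.2614e+01 -2.9870e+00 -4.0000e-03] (np.float64(95.7), 1444, 0.63)
  corners ++ -+ -- +- [[93.0, 47.0], [13.0, 47.0], [12.0, -53.0], [92.0, -53.0]]
```

>>> arm_command --deltas '[{"tx": 0.0025, "ty": 0, "tz": 0, "rx": 0, "ry": 0, "rz": 0, "jaw": 1}, {"tx": 0, "ty": 0, "tz": 0, "rx": 0, "ry": 0, "rz": 0, "jaw": 1}, {"tx": -0.03, "ty": 0, "tz": 0, "rx": 0, "ry": 0, "rz": 0, "jaw": 1}, {"tx": 0, "ty": 0, "tz": -0.035, "rx": 0, "ry": 0, "rz": 0, "jaw": 1}, {"tx": 0, "ty": 0, "tz": -0.035, "rx": 0, "ry": 0, "rz": 0, "jaw": 1}]'

```text
time: 34.33
tool_pos: [534.1, -30.8, 125.5]
eef_rot: [0.726, 0.687, -0.002, -0.004]
ft_force: [0.8, 0.2, -0.2]
finger_gap: 0.003
grip_force: 0.0
```

```bash
python3 - <<'E'
from h import *
look((50,-1,.0))
E
```

```text
t 34.3 toolF [ 47.556 -89.605   1.565] z 125.5 f [ 0.8  0.2 -0.2] q6 -0.13
top blkF [ 4.6017e+01 -1.2860e+00 -2.0000e-02] (np.float64(776.2), 927, 0.83)
  corners ++ -+ -- +- [[87.0, 48.0], [7.0, 50.0], [5.0, -50.0], [85.0, -52.0]]
scene blkF [51.881 -1.495 -0.   ] (np.float64(98.8), 1452, 0.94)
  corners ++ -+ -- +- [[92.0, 48.0], [12.0, 49.0], [12.0, -51.0], [92.0, -52.0]]
```

>>> arm_command --deltas '[{"tx": 0.0293, "ty": -0.0307, "tz": 0, "rx": 0, "ry": 0, "rz": 0, "jaw": 0.3}, {"tx": 0.0293, "ty": -0.0307, "tz": 0, "rx": 0, "ry": 0, "rz": 0, "jaw": 0.3}, {"tx": 0.0293, "ty": -0.0307, "tz": 0, "rx": 0, "ry": 0, "rz": 0, "jaw": 0.3}, {"tx": 0, "ty": 0, "tz": 0, "rx": 0, "ry": 0, "rz": 7, "jaw": 0.3}, {"tx": 0, "ty": 0, "tz": 0, "rx": 0, "ry": 0, "rz": 7, "jaw": 0.3}, {"tx": 0, "ty": 0, "tz": 0, "rx": 0, "ry": 0, "rz": 7, "jaw": 0.3}, {"tx": 0, "ty": 0, "tz": 0, "rx": 0, "ry": 0, "rz": 7, "jaw": 0.3}, {"tx": 0, "ty": 0, "tz": 0, "rx": 0, "ry": 0, "rz": 7, "jaw": 0.3}]'

```text
time: 35.2
tool_pos: [448.6, 61.1, 125.5]
eef_rot: [0.9, 0.436, -0.003, -0.002]
ft_force: [0.1, -0.2, 1.4]
finger_gap: 0.7
grip_force: 0.0
```

>>> arm_command --deltas '[{"tx": 0, "ty": 0, "tz": 0, "rx": 0, "ry": 0, "rz": 7, "jaw": 0.3}, {"tx": 0, "ty": 0, "tz": 0, "rx": 0, "ry": 0, "rz": 7, "jaw": 0.3}, {"tx": 0, "ty": 0, "tz": 0, "rx": 0, "ry": 0, "rz": 7, "jaw": 0.3}, {"tx": 0, "ty": 0, "tz": 0, "rx": 0, "ry": 0, "rz": 7, "jaw": 0.3}, {"tx": 0, "ty": 0, "tz": 0, "rx": 0, "ry": 0, "rz": 7, "jaw": 0.3}, {"tx": 0, "ty": 0, "tz": 0, "rx": 0, "ry": 0, "rz": 7, "jaw": 0.3}, {"tx": 0, "ty": 0, "tz": 0, "rx": 0, "ry": 0, "rz": 7, "jaw": 0.3}, {"tx": 0, "ty": 0, "tz": 0, "rx": 0, "ry": 0, "rz": 6, "jaw": 0.3}]'

```text
time: 35.87
tool_pos: [448.7, 60.9, 125.4]
eef_rot: [1.0, -0.029, -0.004, -0.001]
ft_force: [-0.7, -0.5, -0.8]
finger_gap: 0.704
grip_force: 0.0
```

>>> arm_command --deltas '[{"tx": 0, "ty": 0, "tz": 0.037, "rx": 0, "ry": 0, "rz": 0, "jaw": 0.3}, {"tx": 0, "ty": 0, "tz": 0.037, "rx": 0, "ry": 0, "rz": 0, "jaw": 0.3}, {"tx": 0, "ty": 0, "tz": 0, "rx": 0, "ry": 0, "rz": 0, "jaw": 0.3}, {"tx": 0, "ty": 0, "tz": 0, "rx": 0, "ry": 0, "rz": 0, "jaw": 0.3}]'

```text
time: 36.2
tool_pos: [447.0, 60.8, 50.9]
eef_rot: [1.0, -0.026, -0.006, -0.001]
ft_force: [-0.1, 0.3, 0.5]
finger_gap: 0.699
grip_force: 0.0
```

```bash
python3 - <<'E'
from h import *
look((50,-1,.0),("top",))
E
```

```text
t 36.2 toolF [-4.3925e+01 -2.3060e+00 -4.0000e-03] z 50.9 f [-0.1  0.3  0.5] q6 1.6
top blkF [ 5.4657e+01 -1.3390e+00  3.3000e-02] (np.float64(584.6), 1127, 0.9)
  corners ++ -+ -- +- [[93.0, 50.0], [13.0, 47.0], [16.0, -53.0], [96.0, -50.0]]
```

>>> arm_command --deltas '[{"tx": 0.016, "ty": 0, "tz": 0, "rx": 0, "ry": 0, "rz": 0, "jaw": 0.3}, {"tx": 0.016, "ty": 0, "tz": 0, "rx": 0, "ry": 0, "rz": 0, "jaw": 0.3}, {"tx": 0.006, "ty": 0, "tz": 0, "rx": 0, "ry": 0, "rz": 0, "jaw": 0.3}, {"tx": 0.004, "ty": 0, "tz": 0, "rx": 0, "ry": 0, "rz": 0, "jaw": 0.3}, {"tx": 0.004, "ty": 0, "tz": 0, "rx": 0, "ry": 0, "rz": 0, "jaw": 0.3}, {"tx": 0.004, "ty": 0, "tz": 0, "rx": 0, "ry": 0, "rz": 0, "jaw": 0.3}, {"tx": 0.003, "ty": 0, "tz": 0, "rx": 0, "ry": 0, "rz": 0, "jaw": 0.3}, {"tx": 0, "ty": 0, "tz": 0, "rx": 0, "ry": 0, "rz": 0, "jaw": 0.3}]'

```text
time: 36.97
tool_pos: [497.9, 58.1, 53.1]
eef_rot: [1.0, -0.026, -0.006, -0.001]
ft_force: [-7.0, 0.7, 4.4]
finger_gap: 0.703
grip_force: 3.9
```

>>> arm_command --deltas '[{"tx": 0.003, "ty": 0, "tz": 0, "rx": 0, "ry": 0, "rz": 0, "jaw": 0.3}, {"tx": 0.002, "ty": 0, "tz": 0, "rx": 0, "ry": 0, "rz": 0, "jaw": 0.3}, {"tx": 0, "ty": 0, "tz": 0, "rx": 0, "ry": 0, "rz": 0, "jaw": 0.3}]'

```text
time: 37.22
tool_pos: [499.5, 58.0, 53.0]
eef_rot: [1.0, -0.026, -0.01, -0.001]
ft_force: [-14.4, 0.2, 11.3]
finger_gap: 0.702
grip_force: 7.1
```

Advanced 9.4 mm past the earlier stall with force rising, so it looks home. Pressing firmly once, then drawing back.

>>> arm_command --deltas '[{"tx": 0.003, "ty": 0, "tz": 0, "rx": 0, "ry": 0, "rz": 0, "jaw": 0.3}, {"tx": 0.003, "ty": 0, "tz": 0, "rx": 0, "ry": 0, "rz": 0, "jaw": 0.3}, {"tx": 0, "ty": 0, "tz": 0, "rx": 0, "ry": 0, "rz": 0, "jaw": 0.3}]'

```text
time: 37.47
tool_pos: [499.5, 58.0, 52.6]
eef_rot: [1.0, -0.026, -0.016, -0.001]
ft_force: [-24.6, 1.1, 19.9]
finger_gap: 0.703
grip_force: 12.5
```

>>> arm_command --deltas '[{"tx": -0.025, "ty": 0, "tz": 0, "rx": 0, "ry": 0, "rz": 0, "jaw": 0.3}, {"tx": -0.035, "ty": 0, "tz": 0, "rx": 0, "ry": 0, "rz": 0, "jaw": 0.3}, {"tx": -0.035, "ty": 0, "tz": -0.02, "rx": 0, "ry": 0, "rz": 0, "jaw": 0.3}, {"tx": -0.035, "ty": 0, "tz": -0.03, "rx": 0, "ry": 0, "rz": 0, "jaw": 0.3}, {"tx": -0.01, "ty": 0, "tz": 0, "rx": 0, "ry": 0, "rz": 0, "jaw": 0.3}, {"tx": 0, "ty": 0, "tz": 0, "rx": 0, "ry": 0, "rz": 0, "jaw": 0.3}]'

```text
time: 37.97
tool_pos: [375.2, 64.6, 101.8]
eef_rot: [1.0, -0.026, -0.0, -0.001]
ft_force: [-0.5, -0.4, 0.6]
finger_gap: 0.697
grip_force: 0.0
```

```bash
python3 - <<'E'
from h import *
look((58,0,.0))
a=r.read_camera("top")[190:270,225:325]
b=r.read_camera("scene")[200:300,240:350]
cv2.imwrite("pics/t6.png",np.hstack([cv2.resize(a,(400,320),interpolation=cv2.INTER_CUBIC),cv2.resize(b,(352,320),interpolation=cv2.INTER_CUBIC)]))
E
```

```text
t 38.0 toolF [-1.15857e+02 -2.09100e+00 -3.00000e-03] z 101.8 f [-0.5 -0.4  0.6] q6 1.61
top blkF [ 5.6952e+01 -8.0000e-01 -2.6000e-02] (np.float64(123.3), 1582, 0.91)
  corners ++ -+ -- +- [[98.0, 48.0], [18.0, 50.0], [16.0, -50.0], [96.0, -52.0]]
scene blkF [ 6.2043e+01 -1.2720e+00 -4.0000e-03] (np.float64(120.6), 1399, 0.76)
  corners ++ -+ -- +- [[102.0, 49.0], [22.0, 49.0], [22.0, -51.0], [102.0, -51.0]]
```

View pics/t6.png

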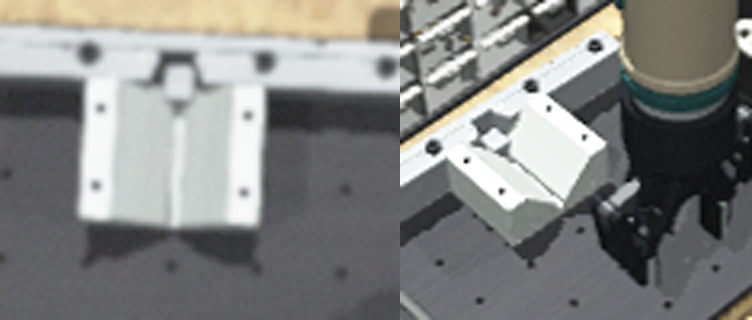

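The key is in the keyway and the face is flush, with both views agreeing on x≈58, y≈−1 and square. The tool is clear, so I'm handing in.

```bash
python3 -c "
from plant import r
print(r.job_done())"
```

```text
the job is handed in; nothing more can be done
None
```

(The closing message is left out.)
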